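# Clip a counting slide onto the microscope stage

### The job

Clip the glass counting slide onto the microscope's light stage: lift the spring clip until it stands open by itself, slide the slide in along the stage, clear end first and frosted end towards you, under the lip and gently home into the corner until you feel it bear on both the end stop and the side fence at once, then lower the clip onto it without letting it snap down, and let go. The slide is glass: never press or knock it hard, and leave the other things on the bench where they are.

Things in the scene. Friction and masses are not known exactly. Their poses are not given: they have to be found in the camera images.
- clip (a joint): angle (rad) of the sprung steel clip: 0 shut on the bare stage (start), 1.04 open on its stop, about 0.10 resting on the slide. Over-centre spring: below 0.52 it pulls the clip shut, above it pulls it open and the clip stands by itself. Strongest at the ends (about 7 N at the knob to start lifting, 6 N just off the slide), none in the middle; going down, push past the middle, then hold it back.
- clip_knob (a point): centre of the clip's black knob, a cross-bar 13 mm in diameter, 16 mm long along the hinge direction, on a thin stem, free above and at both flat ends: pinch it across the ends. 30 mm above the stage plate when shut. At clip angle q it lies from clip_pivot, in the nest's axes, at x = -0.038 cos q + 0.018 sin q, z = 0.038 sin q + 0.018 cos q (opening carries it up and to +x).
- clip_pivot (a point): middle of the clip's hinge, fixed on the stage 12 mm above its plate, 30 mm beyond the end stop. Axes as nest's: the hinge lies along y, the shut clip (14 mm wide) reaches from here towards -x, over the lip.
- clip_foot (a point): lowest point of the clip's foot, a round 5 mm bar 14 mm wide under the clip's free end, 45 mm from the hinge; it comes down 15 mm inside the clear end of the slide.
- nest (a point): where the slide's centre (half-way up) is when fully home, 2.5 mm above the stage plate. Axes: z up, x the way the slide goes in, away from the robot, y to the left of that. The stage is a fixed white box 210 mm (x) by 160 mm (y) with a flat grey plate on top, on levelling feet, so that the plate is 36 to 46 mm above the bench; the plate is bare for 60 mm behind the slide (-x) and at its -y side.
- end_stop: origin: foot of the end stop's face at plate level, 38 mm to +x of nest: the slide's clear end rests here when home. The stop is 46 mm wide (y) and has a lip that overhangs the slide's last 10 mm, its underside 7.5 mm, its top 10.5 mm above the plate, so the slide can only enter from -x.
- side_fence: origin: middle of the side fence's face at plate level, 20 mm to +y of nest's x axis: the slide's left edge rests here when home. The fence is 4 mm high, 6 mm thick, 24 mm long (this point in its middle, 22 mm before the end stop), plus a lead-in flared outwards for 8 mm to -x; beside the slide's outer 32 mm there is room for a finger.
- slide_mid (a point): centre of the counting slide, half-way up: a loose flat glass plate 76 mm long (x), 40 mm wide (y), 5 mm thick, about 40 g, lying on the bench at the start, with a ruled grid on top. Its x axis points from its frosted white end (last 16 mm) to its clear end, which goes in first.
- slide_clear_end (a point): middle of the slide's clear end, half-way up, 38 mm from slide_mid along its x
- tally: bystander: round steel hand tally counter, 46 mm diameter, 24 mm high; origin in the middle of its underside
- timer: bystander: flat white bench timer, 64 x 66 x 16 mm; origin in the middle of its underside
- tipbox: bystander: red pipette-tip box with a blue lid, 84 x 122 x 64 mm; origin in the middle of its underside
- reagent: bystander: glass reagent bottle with a blue cap, 70 mm diameter, 140 mm high; origin in the middle of its underside
Things that resemble listed ones, but are neither listed nor needed, are in the scene too. Of the things like the part that bears slide_mid, leave any that is purple or red; of the rest the larger one is meant.

How it is judged:
By the outcome, as a careful person would: the job done as asked, in the order asked, and still so for the second after the job is handed in, with the robot touching nothing.
It also fails if it takes over 72 s, if anything falls off the work surface, if the arm or the gripper's body presses on something with over 40 N, if the wrist force passes 120 N, or if a joint passes its speed limit or range.

### The arm

A 7-joint arm with a two-finger parallel gripper is mounted at the origin on the work surface. World frame = base frame: x ahead of the robot, y to its left, z up, the work surface at z = 0. Lengths are in m, angles in rad, forces in N, time in s.
With the tool pointing down it reaches from about 0.4 to 0.85 m from the base axis. Payload 4.4 kg.
Tool frame: the origin (TCP) lies on the centre line of the jaws, within the pads' length; the fingertips stand 14 mm ahead of it and the grasp point (between the pads) lies 5 mm behind it (env.tip_reach is the distance from the TCP to the fingertips, in m); z points along the fingers, y is the direction in which the jaws open and shut (so a half turn about z gives the same grasp; the last joint's range is limited). The gripper opens to 94 mm and grips with 3 to 60 N. Pads are 16 mm wide; open, the fingers measure 119 mm over their backs; the gripper's body (75 mm by 177 mm) begins 78 mm behind the grasp point.
Start: joints at [-1.206, 0.628, 0.038, 1.517, -0.027, 0.996, -0.02], TCP at [0.271, 0.591, 0.219] pointing down, gripper open.
Joint ranges: [-3.06, 3.06], [-0.37, 2.12], [-1.25, 1.32], [0.18, 2.47], [-1.1, 4.24], [0.23, 1.98], [-2.94, 2.94]. Speed limits (rad/s): [2.57, 2.57, 3.14, 3.14, 3.14, 3.14, 3.14].

### API

Orientations are given as [roll, pitch, yaw] about the fixed x, y, z axes, in that order (R = Rz(yaw) Ry(pitch) Rx(roll)).
In Python, from cell import sensors, eyes, env gives the robot as it stands.
- The arm moves only by the tool carry_out, never from a script. Its argument "targets" is a list of rows, each a list of 7 numbers: the shift along the tool's x, y, z in mm, then the turn, a rotation vector about the tool's x, y, z in rad, then the gripper's target within -1 to 1 (fully open at 1, half-way at 0, shut at -1). A call has 1 to 20 rows; each row shifts and turns the commanded pose from where the row before left it, along the tool's axes as they then stand; what a row does not reach is not made up. A row lasts 1/10 s, in which the tool goes at most 50 mm and 8.59 degrees, less where a joint would pass 70% of its speed; a pose out of reach is approached as far as the arm can. A call is refused whole if a number of a shift passes 50 or a number of a turn 0.15, either way. A call with a gripper value outside its range is refused whole. The fingers move at their own pace and stop on an object; "force" is the grip in N (left out, the last holds). Time passes only in rows, so rows that do not move let the fingers close. It gives the time, the measured TCP pose, the force and the opening at its end, in the units of the state.
- sensors.read_state(): the state, without advancing time (a new reading comes with each control period).
- eyes.get_image(name): name is "side" or "top"; returns the picture (480x640x3 uint8, blue, green, red); there is no depth.
- eyes.camera_info(name): a dict with "fx", "fy", "cx", "cy" (pixels), "D" ([k1, k2, p1, p2, k3] as OpenCV has them; the pictures are not rectified), "world_from_camera" (4x4, takes a point from camera to world coordinates). Camera axes: x right, y up, looking along -z (the intrinsics and any distortion apply to the point x, -y, -z); pixel columns grow to the right and rows downward; lengths in m; the calibration is good to about 2 mm. A picture is of the moment at which its call begins. camera_info takes no time and is no camera call.
- env.hand_in(): hands the job in, once; it reports no verdict.
The state is a dict: "time_s": time; "joint_pos": joint angles; "qvel": joint speeds; "joint_efforts": joint torques, N m; "tcp_pos": TCP position; "ee_rot": TCP orientation; "wrist_force": force on the tool from outside, world axes, zero at the start; "ft_torque": the same for the moment, N m; "grip_width": opening from 0.0 (shut) to 1.0 (fully open).
Only numpy, scipy, OpenCV 4.12 (cv2) and the standard library are available. Lean on these libraries where they do the work, as an engineer would, in place of code of your own. Each camera call takes 0.05 s, during which the arm holds its last target.

## Working session

There is one attempt and no reset: what is moved stays moved. The work goes in short steps, Python scripts to look and compute and a tool call to move; the robot and the scene stay as the last step left them, time stands still between calls to the robot, and variables do not carry over. Pictures are saved under pics/ and viewed, and the job is handed in when it is done.

Besides the shell and the picture viewer there is one more tool, called after "Call:" in YAML: its name, and indented under it one key for each argument. carry_out: Moves the arm, as the interface text tells. Its arguments: {"type":"object","properties":{"targets":{"type":"array"},"force":{"type":"number"}},"required":["targets"]}

```bash
ls -la; mkdir -p pics; python3 - <<'E'
from cell import sensors, eyes, env
import cv2
for n in ("side","top"):
    cv2.imwrite(f"pics/{n}0.png", eyes.get_image(n)); print(n, eyes.camera_info(n))
s=sensors.read_state(); print(s); print(env.tip_reach, dir(env))
E
```

```text
total 12
drwxr-xr-x  3 agent agent 4096 Dec  7 16:02 .
drwxr-xr-x 23 root  root  4096 Dec  7 16:02 ..
drwxr-xr-x  2 agent agent 4096 Dec  7 16:02 pics
side {'fx': 446.2445748025541, 'fy': 446.2445748025541, 'cx': 321.2356840651485, 'cy': 241.16983807298664, 'D': array([-0.06474367,  0.        ,  0.        ,  0.        ,  0.        ]), 'world_from_camera': array([[-0.72651142,  0.47954896, -0.49215237,  0.17523962],
       [-0.6871411 , -0.50255132,  0.52467063,  0.47511148],
       [ 0.00427344,  0.71935733,  0.69462707,  0.66163754],
       [ 0.        ,  0.        ,  0.        ,  1.        ]])}
top {'fx': 479.3918514050475, 'fy': 479.3918514050475, 'cx': 322.85509385265254, 'cy': 236.19621217759294, 'D': array([-0.12728271,  0.        ,  0.        ,  0.        ,  0.        ]), 'world_from_camera': array([[ 0.00143805,  0.99920907, -0.03973861,  0.52843656],
       [-0.99999005,  0.00160466,  0.00416114,  0.04370142],
       [ 0.00422162,  0.03973223,  0.99920144,  1.05331726],
       [ 0.        ,  0.        ,  0.        ,  1.        ]])}
{'time_s': 0.1, 'joint_pos': array([-1.2057
[... 349 characters left out ...]
022e-05]), 'tcp_pos': array([0.27120161, 0.59009852, 0.21868153]), 'ee_rot': array([-3.13995213e+00,  4.28750782e-05,  2.71076284e+00]), 'wrist_force': array([ 0.10738088, -0.80302463, -0.47326202]), 'ft_torque': array([-0.04089049,  0.01349313, -0.01498587]), 'grip_width': 0.9964036787199567}
0.014 ['MotionError', '__class__', '__delattr__', '__dict__', '__dir__', '__doc__', '__eq__', '__format__', '__ge__', '__getattribute__', '__getstate__', '__gt__', '__hash__', '__init__', '__init_subclass__', '__le__', '__lt__', '__module__', '__ne__', '__new__', '__reduce__', '__reduce_ex__', '__repr__', '__setattr__', '__sizeof__', '__str__', '__subclasshook__', '__weakref__', 'hand_in', 'tip_reach']
```

View pics/side0.png

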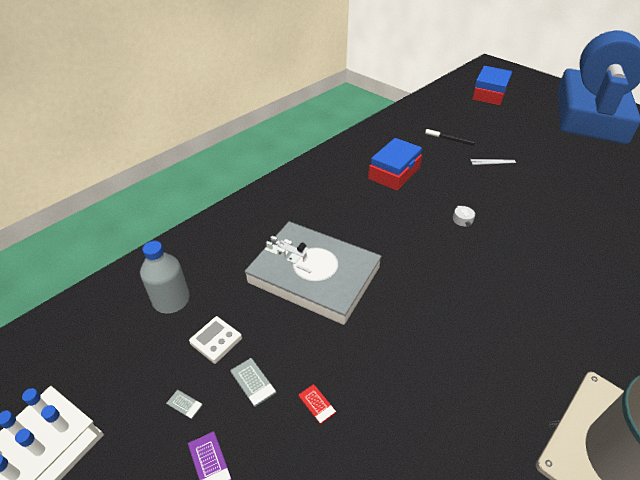

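View pics/top0.png

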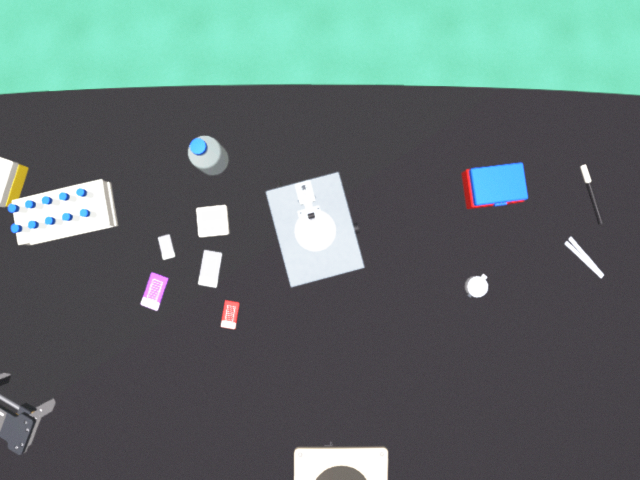

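Candidates for the slide in the side view: purple (208,457), red (317,403), small clear (184,404) and large clear (253,382). The large clear one fits the description; in the top view it is at (210,269). Next is a close crop of it and of the stage.

```bash
python3 - <<'E'
import cv2,numpy as np
t=cv2.imread("pics/top0.png"); s=cv2.imread("pics/side0.png")
r=lambda im,x0,y0,w,h,k:cv2.resize(im[y0:y0+h,x0:x0+w],None,fx=k,fy=k,interpolation=cv2.INTER_CUBIC)
a=r(t,130,225,110,90,3.6); b=r(s,160,340,110,90,3.6)
c=r(t,260,170,110,120,3.6); d=r(s,240,215,150,110,3.6)
cv2.imwrite("pics/crop_sl.png",np.hstack([a,b]))
cv2.imwrite("pics/crop_st.png",np.hstack([cv2.resize(c,(400,436)),np.pad(cv2.resize(d,(400,293)),((0,143),(0,0),(0,0)))]))
E
```

```text
(no output)
```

View pics/crop_sl.png

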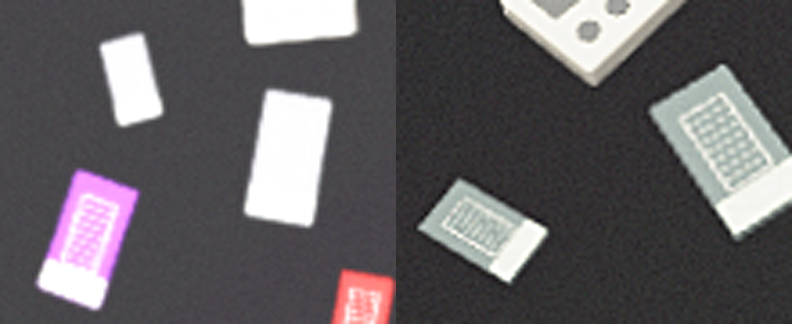

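View pics/crop_st.png

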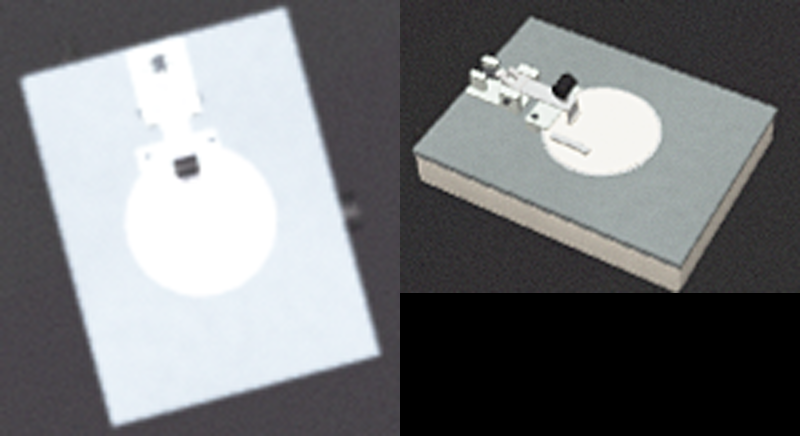

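```bash
cat > h.py <<'E'
import cv2,numpy as np
INFO={}
def info(n):
    if n not in INFO:
        from cell import eyes
        INFO[n]=eyes.camera_info(n)
    return INFO[n]
def ray(n,uv):
    i=info(n); K=np.array([[i['fx'],0,i['cx']],[0,i['fy'],i['cy']],[0,0,1.]])
    p=cv2.undistortPoints(np.array(uv,float).reshape(-1,1,2),K,np.array(i['D'],float)).reshape(-1,2)
    d=np.c_[p[:,0],-p[:,1],-np.ones(len(p))]; M=i['world_from_camera']
    d=d@M[:3,:3].T; return M[:3,3],d/np.linalg.norm(d,axis=1)[:,None]
def plane(n,uv,z):
    o,d=ray(n,uv); return o+d*((z-o[2])/d[:,2])[:,None]
def tri(a,ua,b,ub):
    o1,d1=ray(a,ua);o2,d2=ray(b,ub);d1=d1[0];d2=d2[0]
    A=np.c_[d1,-d2]; t=np.linalg.lstsq(A,o2-o1,rcond=None)[0]
    p=o1+d1*t[0];q=o2+d2*t[1]; return (p+q)/2,np.linalg.norm(p-q)
def proj(n,P):
    i=info(n);M=np.linalg.inv(i['world_from_camera']);K=np.array([[i['fx'],0,i['cx']],[0,i['fy'],i['cy']],[0,0,1.]])
    c=np.atleast_2d(P)@M[:3,:3].T+M[:3,3]; c=c*[1,-1,-1]
    return cv2.projectPoints(c.reshape(-1,1,3),np.zeros(3),np.zeros(3),K,np.array(i['D'],float))[0].reshape(-1,2)
def quad(mask):
    cs,_=cv2.findContours(mask,cv2.RETR_EXTERNAL,cv2.CHAIN_APPROX_NONE); c=max(cs,key=cv2.contourArea)
    h=cv2.convexHull(c)
    for e in np.arange(1,20,.5):
        q=cv2.approxPolyDP(h,e,True)
        if len(q)<=4: break
    q=q.reshape(-1,2).astype(float); pts=c.reshape(-1,2).astype(float)
    # refine edges by line fits
    L=[]
    for k in range(4):
        a,b=q[k],q[(k+1)%4]; t=(b-a)/np.linalg.norm(b-a); nrm=np.array([-t[1],t[0]])
        s=(pts-a)@t/np.linalg.norm(b-a); d=abs((pts-a)@nrm)
        m=(s>.1)&(s<.9)&(d<2.5)
        v=cv2.fitLine(pts[m].astype(np.float32),cv2.DIST_HUBER,0,.01,.01).ravel(); L.append(v)
    out=[]
    for k in range(4):
        v,w=L[k-1],L[k]; t=np.linalg.solve(np.array([[v[0],-w[0]],[v[1],-w[1]]]),[w[2]-v[2],w[3]-v[3]])
        out.append([v[2]+t[0]*v[0],v[3]+t[0]*v[1]])
    out=np.array(out);cen=out.mean(0); 
    return out+ .5*(out-cen)/np.abs(out-cen)*0.9  # pixel centre -> outer edge
E
cat > m1.py <<'E'
from h import *
t=cv2.imread("pics/top0.png"); s=cv2.imread("pics/side0.png")
def roi(im,x0,y0,w,h,th):
    m=np.zeros(im.shape[:2],np.uint8); g=cv2.cvtColor(im,cv2.COLOR_BGR2GRAY)
    m[y0:y0+h,x0:x0+w]=(g[y0:y0+h,x0:x0+w]>th)*255; return m
Q=quad(roi(t,193,245,35,45,150)); print("slide top px",Q.round(1)); 
def rep(P):
    print((P*1000).round(1).tolist(),'c',(P.mean(0)*1000).round(1),'edges',(1000*np.linalg.norm(P-np.roll(P,-1,0),axis=1)).round(1),
     'ang',[round(float(np.degrees(np.arctan2(*(P[(k+1)%4]-P[k])[1::-1]))),2) for k in range(4)])
rep(plane('top',Q,.005))
m=roi(s,225,350,55,58,85); Q=quad(m); print("slide side px",Q.round(1)); rep(plane('side',Q,.005))
Q=quad(roi(t,260,165,110,130,150)); print("stage top px",Q.round(1))
for z in (.036,.041,.046): rep(plane('top',Q,z))
hs=roi(s,240,215,150,115,95)
Q=quad(hs); print("stage side px",Q.round(1)); rep(plane('side',Q,.041))
E
python3 m1.py
```

```text
slide top px [[203.5 249.2]
 [221.8 252.1]
 [216.3 287.8]
 [197.2 284.2]]
[[541.0, 302.0, 5.0], [534.7, 261.2, 5.0], [456.5, 273.0, 5.0], [463.9, 315.7, 5.0]] c [499. 288.   5.] edges [41.3 79.1 43.3 78.3] ang [-98.72, 171.43, 80.12, -10.05]
slide side px [[250.2 357.2]
 [276.6 392. ]
 [254.8 406.6]
 [228.7 369.4]]
[[534.3, 264.6, 5.0], [456.0, 276.6, 5.0], [462.4, 316.5, 5.0], [542.0, 304.1, 5.0]] c [498.7 290.5   5. ] edges [79.2 40.4 80.6 40.2] ang [171.29, 80.87, -8.84, -101.11]
stage top px [[338.2 171.3]
 [364.2 267.3]
 [290.3 286.9]
 [265.  190.6]]
[[707.9, 6.7, 36.0], [503.0, -48.3, 36.0], [461.3, 108.2, 36.0], [666.2, 163.2, 36.0]] c [584.6  57.5  36. ] edges [212.1 162.  212.1 161.9] ang [-164.97, 104.92, 15.02, -75.07]
[[707.0, 6.9, 41.0], [503.2, -47.8, 41.0], [461.7, 107.9, 41.0], [665.5, 162.6, 41.0]] c [584.3  57.4  41. ] edges [211.1 161.2 211.  161.1] ang [-164.97, 104.92, 15.02, -75.07]
[[706.1, 7.1, 46.0], [503.3, -47.4, 46.0], [462.0, 107.6, 46.0], [664.8, 162.0, 46.0]] c [584.1  57.3  46. ] edges [210.  160.4 210.  160.4] ang [-164.97, 104.92, 15.02, -75.07]
stage side px [[285.9 219.9]
 [384.6 256.1]
 [344.2 324.9]
 [250.1 283.8]]
[[713.2, 10.8, 41.0], [497.4, -48.1, 41.0], [447.9, 126.9, 41.0], [631.9, 177.2, 41.0]] c [572.6  66.7  41. ] edges [223.8 181.9 190.8 185.1] ang [-164.72, 105.79, 15.28, -63.95]
```

```bash
python3 - <<'E'
import cv2,numpy as np
t=cv2.imread("pics/top0.png"); s=cv2.imread("pics/side0.png")
a=cv2.resize(t[175:230,285:335],None,fx=8,fy=8,interpolation=cv2.INTER_CUBIC).astype(float)
a=np.clip((a-150)*255/105,0,255).astype(np.uint8)
b=cv2.resize(s[228:283,260:310],None,fx=8,fy=8,interpolation=cv2.INTER_CUBIC)
cv2.imwrite("pics/z.png",np.hstack([a,b]))
E
```

```text
(no output)
```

View pics/z.png

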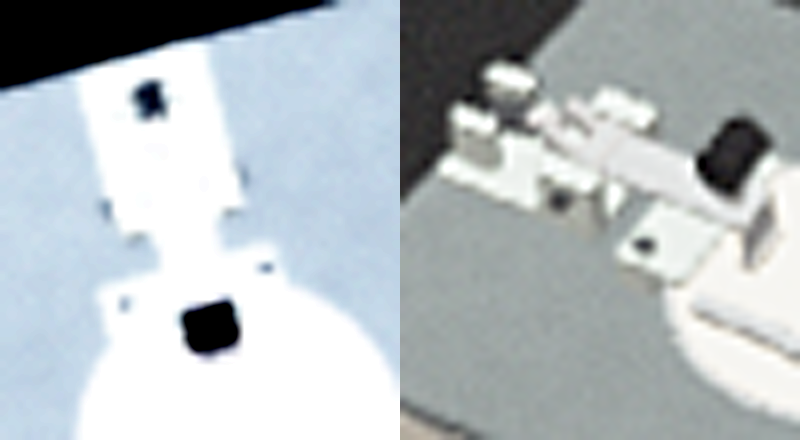

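```bash
cat > m2.py <<'E'
from h import *
t=cv2.imread("pics/top0.png"); s=cv2.imread("pics/side0.png")
def dark(im,x0,y0,w,h,th):
    g=cv2.cvtColor(im,cv2.COLOR_BGR2GRAY)[y0:y0+h,x0:x0+w].astype(float)
    wt=np.clip(th-g,0,th-40); yy,xx=np.mgrid[y0:y0+h,x0:x0+w]
    return np.array([(wt*xx).sum(),(wt*yy).sum()])/wt.sum()
kt=dark(t,304,209,14,14,200); ks=dark(s,295,240,14,15,110)
k,e=tri('top',kt,'side',ks); print(kt,ks,'knob',k*1000,e*1000)
Q=np.array([[338.2,171.3],[364.2,267.3],[290.3,286.9],[265.,190.6]])
# stage plate corners in side: far(285.9,219.9) right(384.6?) 
for qs,ks_ in (([285.9,219.9],0),):
    print('corner',[x*1000 for x in tri('top',Q[ks_],'side',qs)])
g=cv2.cvtColor(s,cv2.COLOR_BGR2GRAY)
yaw=np.radians(15.0); R=np.array([[np.cos(yaw),-np.sin(yaw),0],[np.sin(yaw),np.cos(yaw),0],[0,0,1]])
for zp in (k[2]-.030,):
    nest=k+R@[-.030,0,-.0275]; print('nest',nest*1000,'plate z',zp*1000)
    # predictions in side/top
    P={'stageq':None}
    loc={'fence_in-':(-.006+ .0,.020,.0015),'lipL':(.028,.023,.008),'lipR':(.028,-.023,.008),'pivot':(.068,0,.0095),'fa':(.004,.02,.0015),'fb':(.028,.02,.0015),'fao':(.004,.026,.0015),'fbo':(.028,.026,.0015)}
    for n,v in loc.items():
        w=nest+R@np.array(v); a=proj('top',w)[0];b=proj('side',w)[0]
        print(n,(w*1000).round(1),a.round(1),b.round(1),'zoom',((a-[285,175])*8).round(),((b-[260,228])*8+[400,0]).round())
# hole line
h=plane('top',np.array([[126,304],[265,267.]])/8+[285,175],k[2]-.0195)
print('holes local',((h-nest)@R*1000).round(1))
# plate corners local
c=plane('top',Q,k[2]-.03); print('stage local',((c-nest)@R*1000).round(1)); print(proj('side',c))
E
python3 m2.py
```

```text
[310.93082606 215.48891874] [300.96704545 246.96732955] knob [610.93764069  64.89453457  69.31652678] 2.032161289596621
corner [array([709.49293833,   9.43184466,  41.97750783]), np.float64(6.974986548908048)]
nest [581.9598659   57.12996322  41.81652678] plate z 39.31652677767569
fence_in- [571.   74.9  43.3] [306.1 235. ] [313.1 270. ] zoom [169. 480.] [825. 336.]
lipL [603.1  86.6  49.8] [300.4 219.6] [296.5 262.3] zoom [124. 357.] [692. 274.]
lipR [615.   42.2  49.8] [321.6 214. ] [308.6 247.2] zoom [293. 312.] [789. 153.]
pivot [647.6  74.7  51.3] [306.1 198.4] [284.8 247. ] zoom [169. 187.] [599. 152.]
fa [580.6  77.5  43.3] [304.9 230.5] [308.5 268.1] zoom [159. 444.] [788. 321.]
fb [603.8  83.7  43.3] [302.  219.5] [297.5 263.6] zoom [136. 356.] [700. 285.]
fao [579.1  83.3  43.3] [302.1 231.2] [306.9 270.2] zoom [137. 450.] [775. 337.]
fbo [602.3  89.5  43.3] [299.2 220.2] [295.9 265.7] zoom [114. 362.] [687. 301.]
holes local [[ 41.3  18.8   8. ]
 [ 41.4 -18.9   8. ]]
stage local [[ 108.2  -81.    -2.5]
 [-103.4  -81.2   -2.5]
 [-103.2   80.4   -2.5]
 [ 108.3   80.4   -2.5]]
[[289.16176548 220.85057847]
 [382.16377394 255.30758121]
 [345.41882974 314.41917263]
 [244.42324028 270.68436127]]
```

The target slide's frosted end faces the robot. In world coordinates:
- **Slide:** centre about (499, 289) mm, yaw about -9°.
- **Stage:** yaw 15°, plate height about 39 mm. The lip holes lie symmetric at ±18.8 mm, which confirms the y axis and yaw.
- **Knob:** (611, 65, 69) mm.

The clip comes first, so I turn the jaws along the hinge.

Call:
carry_out:
  targets:
    - [0,0,0,0,0,-0.14,-0.3]
    - [0,0,0,0,0,-0.14,-0.3]
    - [0,0,0,0,0,-0.14,-0.3]
    - [0,0,0,0,0,-0.14,-0.3]
    - [0,0,0,0,0,-0.133,-0.3]
    - [-10,-30,0,0,0,0,-0.3]
    - [-10,-30,0,0,0,0,-0.3]
    - [-10,-30,0,0,0,0,-0.3]
    - [-10,-30,0,0,0,0,-0.3]
    - [-10,-30,0,0,0,0,-0.3]
    - [-10,-30,0,0,0,0,-0.3]
    - [-10,-30,0,0,0,0,-0.3]
    - [-10,-30,0,0,0,0,-0.3]
    - [-10,-30,0,0,0,0,-0.3]
    - [-10,-30,0,0,0,0,-0.3]
    - [-10,-30,0,0,0,0,-0.3]
    - [-10,-30,0,0,0,0,-0.3]
    - [-10,-30,0,0,0,0,-0.3]
    - [-10,-30,0,0,0,0,-0.3]
    - [-10,-30,0,0,0,0,-0.3]
  force: 35

```text
time_s: 2.1
tcp_pos: [0.5333, 0.1936, 0.2191]
ee_rot: [-3.142, -0.001, -2.879]
wrist_force: [0.5, -0.5, -0.1]
grip_width: 0.353
```

```bash
cat > st.py <<'E'
from h import *
from cell import sensors
yaw=np.radians(15.0); R=np.array([[np.cos(yaw),-np.sin(yaw),0],[np.sin(yaw),np.cos(yaw),0],[0,0,1]])
NEST=np.array([.5820,.0571,.0418])
def st():
    s=sensors.read_state(); p=np.array(s['tcp_pos']); f=np.array(s['wrist_force'])
    print('t',round(s['time_s'],2),'tcp',(p*1000).round(1),'rpy deg',np.degrees(s['ee_rot']).round(2),'nestlocal',((p-NEST)@R*1000).round(1),'F nest',(f@R).round(2),'tq',(np.array(s['ft_torque'])@R).round(3),'w mm',round(s['grip_width']*94,1))
if __name__=='__main__': st()
E
python3 st.py
```

```text
t 2.1 tcp [533.3 193.6 219.1] rpy deg [-1.8000e+02 -4.0000e-02 -1.6498e+02] nestlocal [-11.7 144.5 177.3] F nest [ 0.35 -0.65 -0.13] tq [ 0.035 -0.036 -0.002] w mm 33.2
```

Call:
carry_out:
  targets:
    - [-8,-29,0,0,0,0,-0.3]
    - [-8,-29,0,0,0,0,-0.3]
    - [-8,-29,0,0,0,0,-0.3]
    - [-8,-29,15,0,0,0,-0.3]
    - [-9.7,-28.5,22,0,0,0,-0.3]
    - [0,0,30,0,0,0,-0.3]
    - [0,0,30,0,0,0,-0.3]
    - [0,0,20,0,0,0,-0.3]
    - [0,0,10,0,0,0,-0.3]
    - [0,0,10,0,0,0,-0.3]
    - [0,0,4,0,0,0,-0.3]
    - [0,0,3.5,0,0,0,-0.3]
    - [0,0,0,0,0,0,-0.3]

```text
time_s: 3.4
tcp_pos: [0.6109, 0.0662, 0.0753]
ee_rot: [-3.142, 0.001, -2.879]
wrist_force: [0.9, 0.7, 1.1]
grip_width: 0.35
```

```bash
python3 st.py; python3 - <<'E'
from cell import eyes
import cv2,numpy as np
s=eyes.get_image("side");cv2.imwrite("pics/s1.png",cv2.resize(s[170:300,220:380],None,fx=5,fy=4.6,interpolation=cv2.INTER_CUBIC))
E
```

```text
t 3.4 tcp [610.9  66.2  75.3] rpy deg [-1.8000e+02  3.0000e-02 -1.6497e+02] nestlocal [30.3  1.3 33.5] F nest [1.04 0.44 1.11] tq [ 0.048 -0.083 -0.033] w mm 32.9
```

View pics/s1.png

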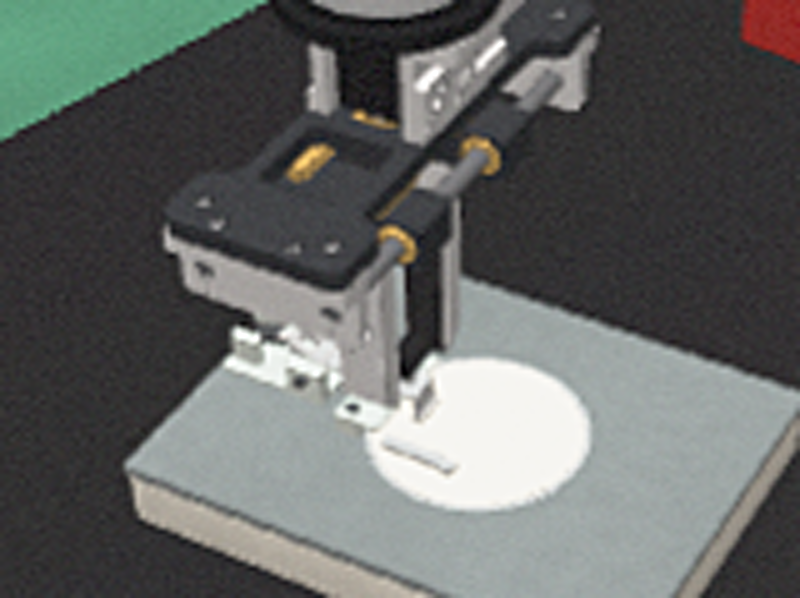

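The left finger stands over the lip at about (370,370) in the crop, and the knob is hidden between the fingers, as planned. Next I close on the knob.

Call:
carry_out:
  targets:
    - [0,-1,0,0,0,0,-1]
    - [0,0,0,0,0,0,-1]
    - [0,0,0,0,0,0,-1]
    - [0,0,0,0,0,0,-1]
    - [0,0,0,0,0,0,-1]
  force: 35

```text
time_s: 3.95
tcp_pos: [0.6111, 0.0653, 0.0754]
ee_rot: [3.142, 0.001, -2.879]
wrist_force: [-1.6, 1.0, 3.7]
grip_width: 0.162
```

```bash
python3 st.py
```

```text
t 3.95 tcp [611.1  65.3  75.4] rpy deg [ 1.8000e+02  3.0000e-02 -1.6498e+02] nestlocal [30.3  0.4 33.6] F nest [-1.3   1.42  3.69] tq [ 0.189  0.166 -0.031] w mm 15.3
```

Call:
carry_out:
  targets:
    - [-1,0,-1.85,0,0,0,-1]
    - [-1,0,-1.85,0,0,0,-1]
    - [-1.15,0,-1.75,0,0,0,-1]
    - [-1.15,0,-1.75,0,0,0,-1]
    - [-1.35,0,-1.6,0,0,0,-1]
    - [-1.35,0,-1.6,0,0,0,-1]
  force: 35

```text
time_s: 4.55
tcp_pos: [0.6161, 0.0666, 0.0847]
ee_rot: [3.141, -0.004, -2.879]
wrist_force: [-1.3, -0.1, -13.0]
grip_width: 0.166
```

```bash
python3 st.py
```

```text
t 4.55 tcp [616.1  66.6  84.7] rpy deg [ 179.99   -0.21 -164.98] nestlocal [35.4  0.4 42.9] F nest [ -1.24   0.24 -12.96] tq [ 0.072  0.592 -0.027] w mm 15.6
```

Call:
carry_out:
  targets:
    - [-1.5,0,-1.5,0,0,0,-1]
    - [-1.5,0,-1.5,0,0,0,-1]
    - [-1.65,0,-1.3,0,0,0,-1]
    - [-1.65,0,-1.3,0,0,0,-1]
    - [0,0,0,0,0,0,-1]
  force: 35

```text
time_s: 5.05
tcp_pos: [0.6234, 0.0686, 0.0917]
ee_rot: [3.142, -0.001, -2.879]
wrist_force: [-6.0, -0.1, -4.8]
grip_width: 0.168
```

```bash
python3 st.py; python3 - <<'E'
from cell import eyes
import cv2,numpy as np
s=eyes.get_image("side");cv2.imwrite("pics/s2.png",cv2.resize(s[170:300,220:380],None,fx=5,fy=4.6,interpolation=cv2.INTER_CUBIC))
E
```

```text
t 5.05 tcp [623.4  68.6  91.7] rpy deg [ 1.8000e+02 -5.0000e-02 -1.6498e+02] nestlocal [42.9  0.4 49.9] F nest [-5.79  1.46 -4.81] tq [0.221 1.475 0.032] w mm 15.8
```

View pics/s2.png

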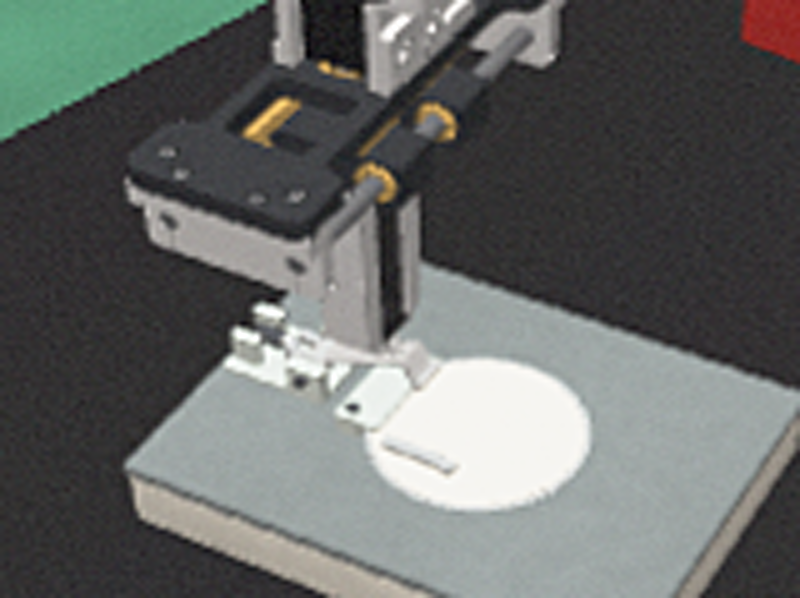

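The clip is lifting with the hand; its foot is clear of the plate at (425,365). I continue along the arc.

Call:
carry_out:
  targets:
    - [-1.75,0,-1.15,0,0,0,-1]
    - [-1.75,0,-1.15,0,0,0,-1]
    - [-1.85,0,-1,0,0,0,-1]
    - [-1.85,0,-1,0,0,0,-1]
    - [-1.95,0,-0.8,0,0,0,-1]
    - [-1.95,0,-0.8,0,0,0,-1]
    - [-2,0,-0.6,0,0,0,-1]
    - [-2,0,-0.6,0,0,0,-1]
    - [-2,0,-0.4,0,0,0,-1]
    - [-2,0,-0.4,0,0,0,-1]
    - [0,0,0,0,0,0,-1]
  force: 35

```text
time_s: 6.2
tcp_pos: [0.6445, 0.0743, 0.0998]
ee_rot: [-3.142, 0.005, -2.879]
wrist_force: [-0.5, 1.3, 5.8]
grip_width: 0.162
```

```bash
python3 st.py
```

```text
t 6.2 tcp [644.5  74.3  99.8] rpy deg [-180.      0.27 -164.97] nestlocal [64.9  0.4 58. ] F nest [-0.18  1.42  5.77] tq [ 0.303 -0.039  0.008] w mm 15.2
```

The TCP has travelled (34.6, 24.4) mm. Full opening requires (34.3, 23.9), so the clip is fully open. I release and lift off.

Call:
carry_out:
  targets:
    - [0,0,0,0,0,0,-0.3]
    - [0,0,0,0,0,0,-0.3]
    - [0,0,0,0,0,0,-0.3]
    - [0,0,-10,0,0,0,-0.3]
    - [0,0,-25,0,0,0,-0.1]
    - [0,0,-30,0,0,0,0.1]
    - [5,10,-30,0,0,0,0.3]
    - [10,30,0,0,0,0,0.3]
    - [10,35,0,0,0,0,0.3]
    - [10,35,0,0,0,0,0.3]
    - [10,35,0,0,0,0,0.3]
    - [10,35,0,0,0,0,0.3]

```text
time_s: 7.4
tcp_pos: [0.5417, 0.2342, 0.1946]
ee_rot: [3.142, 0.001, -2.88]
wrist_force: [0.3, -0.9, -0.7]
grip_width: 0.646
```

```bash
python3 st.py; python3 - <<'E'
from cell import eyes
import cv2,numpy as np
s=eyes.get_image("side");cv2.imwrite("pics/s3.png",s);cv2.imwrite("pics/s3c.png",cv2.resize(s[228:283,250:310],None,fx=10,fy=10,interpolation=cv2.INTER_CUBIC))
t=eyes.get_image("top");cv2.imwrite("pics/t3.png",t)
E
```

```text
t 7.4 tcp [541.7 234.2 194.6] rpy deg [ 1.7999e+02  4.0000e-02 -1.6500e+02] nestlocal [  7.  181.5 152.8] F nest [ 0.02 -0.95 -0.66] tq [0.064 0.01  0.001] w mm 60.8
```

View pics/s3c.png

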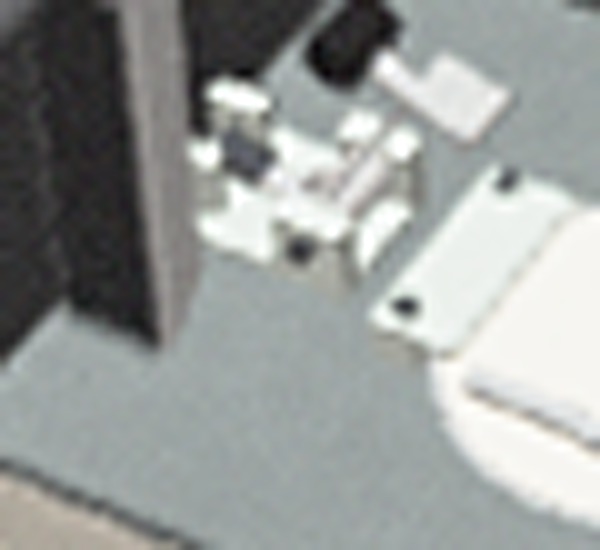

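View pics/s3.png

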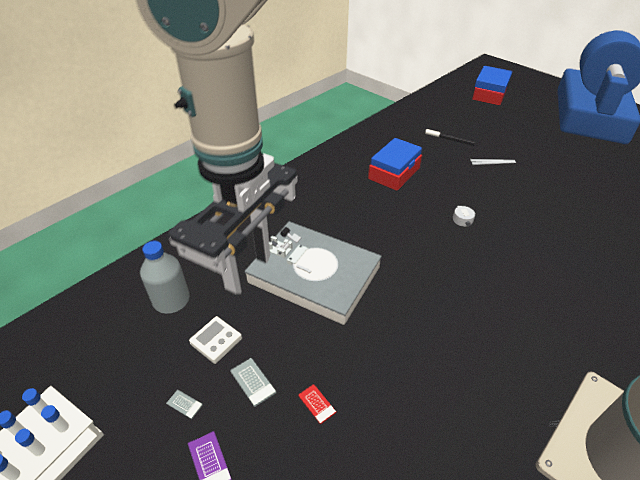

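Call:
carry_out:
  targets:
    - [0,0,0,0,0,0.14,0.3]
    - [0,0,0,0,0,0.14,0.3]
    - [0,0,0,0,0,0.139,0.3]
    - [18,12,10,0,0,0,0.3]
    - [18,12,20,0,0,0,0.3]
    - [18,12,25,0,0,0,0.3]
    - [18.8,11.7,25,0,0,0,0.3]
    - [0,0,30,0,0,0,0.3]
    - [0,0,25,0,0,0,0.3]
    - [0,0,15,0,0,0,0.3]
    - [0,0,10,0,0,0,0.3]
    - [0,0,5,0,0,0,0.3]
    - [0,0,0,0,0,0,0.3]
  force: 8

```text
time_s: 8.8
tcp_pos: [0.4783, 0.2914, 0.0288]
ee_rot: [-3.141, 0.0, 2.984]
wrist_force: [-0.0, -0.7, 0.1]
grip_width: 0.65
```

```bash
python3 st.py; python3 - <<'E'
from cell import eyes
from h import *
s=eyes.get_image("side");t=eyes.get_image("top")
a=cv2.resize(s[330:430,200:310],None,fx=5,fy=5,interpolation=cv2.INTER_CUBIC);cv2.imwrite("pics/s4.png",a)
for a,b in (((300.75,213),(290.3,258.5)),((318.1,208.4),(300.8,246.))):
    p,e=tri('top',a,'side',b); print(p*1000,e*1000)
E
```

```text
t 8.8 tcp [478.3 291.4  28.8] rpy deg [-179.99    0.    170.99] nestlocal [-39.5 253.1 -13. ] F nest [-0.21 -0.71  0.11] tq [ 0.053 -0.008 -0.006] w mm 61.1
[617.96189371  86.87877268  49.42482496] 2.485206764555944
[627.33017026  50.13980878  50.19623302] 1.62119722701867
```

View pics/s4.png

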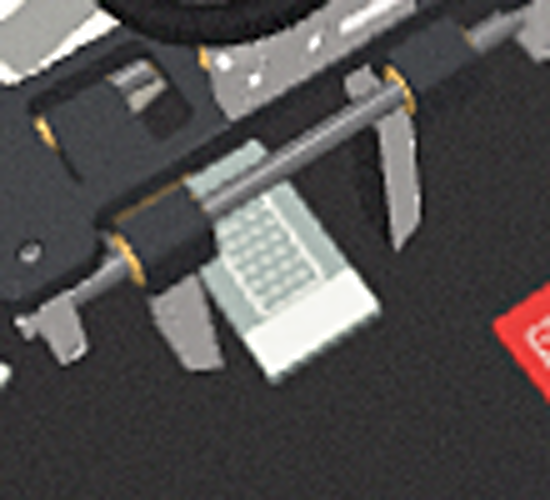

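The fingers straddle the slide's rear part, at (200,330) and (405,200) in the crop. The hole triangulation puts the plate at 39.3 mm again. Next I lower and grip gently.

Call:
carry_out:
  targets:
    - [0,0,6,0,0,0,0.3]
    - [0,0,4,0,0,0,0.3]
    - [0,0,3,0,0,0,0.3]
    - [0,0,0,0,0,0,0.0]
    - [0,0,0,0,0,0,-0.15]
    - [0,0,0,0,0,0,-0.4]
    - [0,0,0,0,0,0,-0.4]
    - [0,0,0,0,0,0,-0.4]
  force: 8

```text
time_s: 9.7
tcp_pos: [0.478, 0.2917, 0.016]
ee_rot: [3.141, 0.0, 2.985]
wrist_force: [-0.1, -0.0, -0.3]
grip_width: 0.422
```

```bash
python3 st.py
```

```text
t 9.7 tcp [478.  291.7  16. ] rpy deg [1.7999e+02 1.0000e-02 1.7102e+02] nestlocal [-39.7 253.5 -25.8] F nest [-0.07 -0.03 -0.34] tq [0.03  0.05  0.022] w mm 39.7
```

Call:
carry_out:
  targets:
    - [0,0,-2,0,0,0,-0.4]
    - [0,0,-6,0,0,0,-0.4]
    - [0,0,-12,0,0,0,-0.4]
    - [0,0,-18,0,0,0,-0.4]
    - [0,0,-20,0,0,0,-0.4]
    - [0,0,-18,0,0,0,-0.4]
    - [0,0,-12,0,0,-0.05,-0.4]
    - [0,0,-6,0,0,-0.08,-0.4]
    - [0,0,0,0,0,-0.1,-0.4]
    - [0,0,0,0,0,-0.1,-0.4]
    - [0,0,0,0,0,-0.06,-0.4]
    - [0,0,0,0,0,-0.029,-0.4]
    - [0,0,0,0,0,0,-0.4]
  force: 8

```text
time_s: 11.0
tcp_pos: [0.4782, 0.2916, 0.1105]
ee_rot: [3.141, 0.001, -2.88]
wrist_force: [-0.0, -0.3, -0.7]
grip_width: 0.427
```

```bash
python3 st.py; python3 - <<'E'
from cell import eyes
from h import *
s=eyes.get_image("side");t=eyes.get_image("top")
cv2.imwrite("pics/s5.png",np.hstack([cv2.resize(s[250:400,180:330],(400,400)),cv2.resize(t[200:320,150:270],(400,400))]))
cv2.imwrite("pics/s5full.png",s)
E
```

```text
t 11.0 tcp [478.2 291.6 110.5] rpy deg [ 1.7999e+02  4.0000e-02 -1.6501e+02] nestlocal [-39.6 253.4  68.7] F nest [-0.11 -0.27 -0.67] tq [ 0.047  0.009 -0.062] w mm 40.1
```

View pics/s5.png

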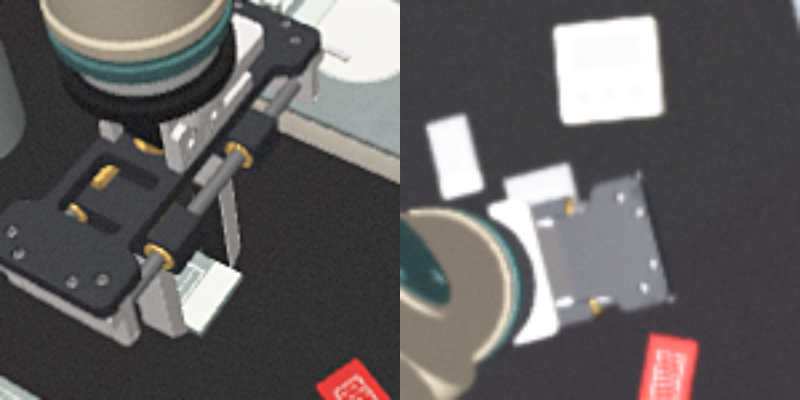

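```bash
python3 - <<'E'
from st import *
p=plane('top',[[181.5,254],[201,249.5],[191.25,251.75]],.0995)
tcp=np.array([.4782,.2916,.0995]); print((p*1000).round(1)); print(((p-tcp)@R*1000).round(1))
E
```

```text
[[530.1 323.6  99.5]
 [539.3 283.9  99.5]
 [534.7 303.7  99.5]]
[[ 58.4  17.5   0. ]
 [ 57.  -23.3   0. ]
 [ 57.7  -2.9   0. ]]
```

Call:
carry_out:
  targets:
    - [2,-8,0,0,0,0,-0.4]
    - [4,-20,0,0,0,0,-0.4]
    - [5,-28,0,0,0,0,-0.4]
    - [6,-32,0,0,0,0,-0.4]
    - [6,-32,0,0,0,0,-0.4]
    - [6,-32,0,0,0,0,-0.4]
    - [6,-32,0,0,0,0,-0.4]
    - [6,-30,0,0,0,0,-0.4]
    - [5,-23,5,0,0,0,-0.4]
    - [3,-12,10,0,0,0,-0.4]
    - [2.5,-8.5,10,0,0,0,-0.4]
    - [0,0,10,0,0,0,-0.4]
    - [0,0,8,0,0,0,-0.4]
    - [0,0,4,0,0,0,-0.4]
    - [0,0,0,0,0,0,-0.4]
  force: 8

```text
time_s: 12.6
tcp_pos: [0.4945, 0.0308, 0.0621]
ee_rot: [3.141, -0.001, -2.878]
wrist_force: [-0.1, -0.5, -0.8]
grip_width: 0.421
```

```bash
python3 st.py; python3 - <<'E'
from cell import eyes
from h import *
s=eyes.get_image("side");t=eyes.get_image("top")
cv2.imwrite("pics/s6.png",np.hstack([cv2.resize(s[200:330,240:390],(400,347)),cv2.resize(t[165:295,255:405],(400,347))]))
E
```

```text
t 12.6 tcp [494.5  30.8  62.1] rpy deg [ 1.7996e+02 -7.0000e-02 -1.6487e+02] nestlocal [-91.3  -2.8  20.3] F nest [-0.2  -0.47 -0.83] tq [ 0.001  0.009 -0.029] w mm 39.6
```

View pics/s6.png

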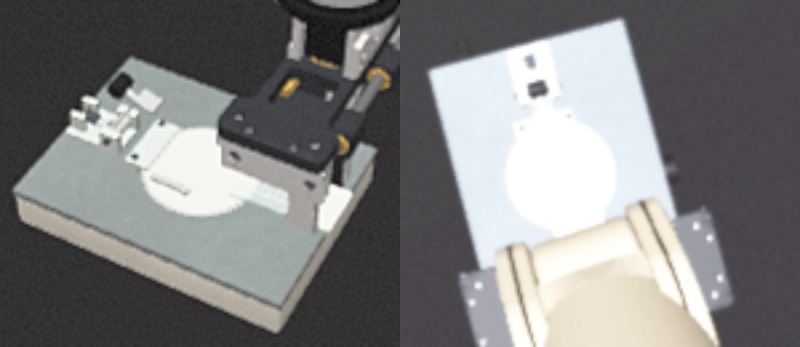

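The slide is held level above the plate behind the nest, frosted end towards the robot, and the clip is standing open. I lower in small steps to feel for the plate.

Call:
carry_out:
  targets:
    - [0,0,2,0,0,0,-0.4]
    - [0,0,1.5,0,0,0,-0.4]
    - [0,0,1,0,0,0,-0.4]
    - [0,0,0,0,0,0,-0.4]

```text
time_s: 13.1
tcp_pos: [0.4949, 0.0295, 0.0583]
ee_rot: [3.142, -0.0, -2.879]
wrist_force: [-0.3, 0.2, -1.4]
grip_width: 0.421
```

```bash
python3 st.py
```

```text
t 13.1 tcp [494.9  29.5  58.3] rpy deg [ 180.     -0.   -164.98] nestlocal [-91.2  -4.1  16.5] F nest [-0.24  0.25 -1.44] tq [ 0.028 -0.005 -0.063] w mm 39.6
```

Call:
carry_out:
  targets:
    - [0,0,0.5,0,0,0,-0.4]
    - [0,0,0.5,0,0,0,-0.4]
    - [0,0,0,0,0,0,-0.4]

```text
time_s: 13.4
tcp_pos: [0.495, 0.0296, 0.0573]
ee_rot: [3.142, -0.0, -2.88]
wrist_force: [-1.1, 0.4, -0.7]
grip_width: 0.421
```

```bash
python3 st.py
```

```text
t 13.4 tcp [495.   29.6  57.3] rpy deg [ 180.     -0.   -164.98] nestlocal [-91.2  -4.1  15.5] F nest [-0.99  0.64 -0.68] tq [0.044 0.048 0.071] w mm 39.6
```

Call:
carry_out:
  targets:
    - [0,0,0.5,0,0,0,-0.4]
    - [0,0,0.5,0,0,0,-0.4]
    - [0,0,0,0,0,0,-0.4]

```text
time_s: 13.7
tcp_pos: [0.495, 0.0296, 0.0566]
ee_rot: [-3.142, 0.0, -2.879]
wrist_force: [-0.9, 0.8, 3.6]
grip_width: 0.424
```

```bash
python3 st.py
```

```text
t 13.7 tcp [495.   29.6  56.6] rpy deg [-1.8000e+02  1.0000e-02 -1.6498e+02] nestlocal [-91.1  -4.   14.8] F nest [-0.68  0.99  3.57] tq [0.108 0.162 0.016] w mm 39.9
```

Call:
carry_out:
  targets:
    - [0,0,0.5,0,0,0,-0.4]
    - [0,0,0,0,0,0,-0.4]

```text
time_s: 13.9
tcp_pos: [0.4951, 0.0296, 0.0565]
ee_rot: [-3.141, 0.0, -2.879]
wrist_force: [-0.9, -0.5, 8.1]
grip_width: 0.426
```

```bash
python3 st.py
```

```text
t 13.9 tcp [495.1  29.6  56.5] rpy deg [-1.7999e+02  2.0000e-02 -1.6498e+02] nestlocal [-91.1  -4.   14.7] F nest [-1.   -0.2   8.12] tq [0.161 0.382 0.031] w mm 40.0
```

Plate contact is felt at TCP z ≈ 56.6. I ease off and slide forward, short of the lip.

Call:
carry_out:
  targets:
    - [0,0,-1,0,0,0,-0.4]
    - [-4,0,0,0,0,0,-0.4]
    - [-7,0,0,0,0,0,-0.4]
    - [-8,0,0,0,0,0,-0.4]
    - [-8,0,0,0,0,0,-0.4]
    - [-8,0,0,0,0,0,-0.4]
    - [-7,0,0,0,0,0,-0.4]
    - [-5,0,0,0,0,0,-0.4]
    - [-3,0,0,0,0,0,-0.4]
    - [0,0,0,0,0,0,-0.4]

```text
time_s: 14.9
tcp_pos: [0.5435, 0.0427, 0.0568]
ee_rot: [3.141, 0.0, -2.879]
wrist_force: [-0.6, -0.6, -0.5]
grip_width: 0.425
```

```bash
python3 st.py;python3 - <<'E'
from cell import eyes
from h import *
s=eyes.get_image("side")
cv2.imwrite("pics/s7.png",cv2.resize(s[215:305,250:370],None,fx=6.6,fy=6.6,interpolation=cv2.INTER_CUBIC))
E
```

```text
t 14.9 tcp [543.5  42.7  56.8] rpy deg [ 1.7999e+02  1.0000e-02 -1.6497e+02] nestlocal [-40.9  -3.9  15. ] F nest [-0.79 -0.44 -0.5 ] tq [ 0.036 -0.036  0.018] w mm 39.9
```

View pics/s7.png

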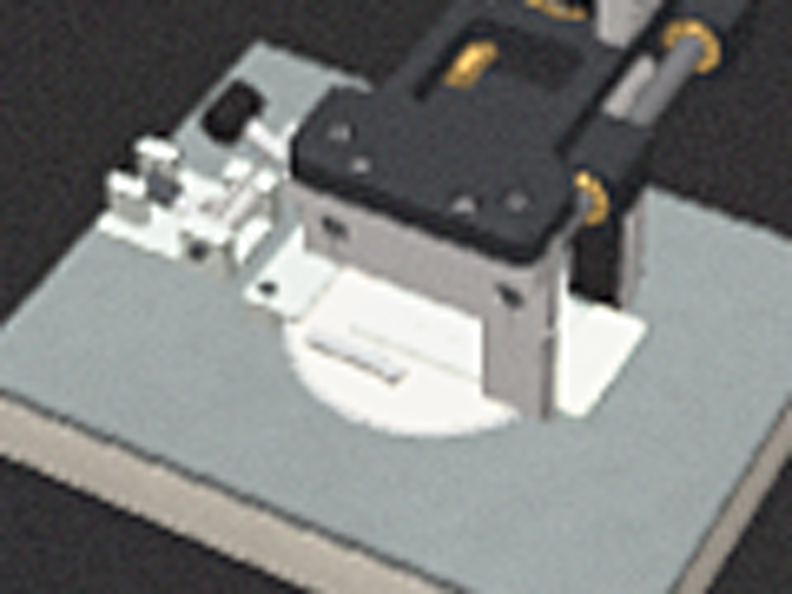

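Call:
carry_out:
  targets:
    - [-2,0,0,0,0,0,-0.4]
    - [-3,0,0,0,0,0,-0.4]
    - [-3,0,0,0,0,0,-0.4]
    - [-3,0,0,0,0,0,-0.4]
    - [-2,0,0,0,0,0,-0.4]
    - [-2,0,0,0,0,0,-0.4]
    - [-1,0,0,0,0,0,-0.4]
    - [0,0,0,0,0,0,-0.4]

```text
time_s: 15.75
tcp_pos: [0.5588, 0.0468, 0.0568]
ee_rot: [3.142, 0.0, -2.879]
wrist_force: [-0.1, -0.5, -0.0]
grip_width: 0.424
```

```bash
python3 st.py
```

```text
t 15.75 tcp [558.8  46.8  56.8] rpy deg [ 180.      0.   -164.98] nestlocal [-25.1  -4.   15. ] F nest [-0.22 -0.46 -0.02] tq [0.024 0.039 0.042] w mm 39.8
```

Call:
carry_out:
  targets:
    - [-0.5,0,0,0,0,0,-0.4]
    - [-0.5,0,0,0,0,0,-0.4]
    - [0,0,0,0,0,0,-0.4]

```text
time_s: 16.05
tcp_pos: [0.5597, 0.047, 0.0569]
ee_rot: [3.142, 0.0, -2.879]
wrist_force: [0.6, 0.0, -0.6]
grip_width: 0.427
```

```bash
python3 st.py
```

```text
t 16.05 tcp [559.7  47.   56.9] rpy deg [ 180.      0.   -164.98] nestlocal [-24.2  -4.   15.1] F nest [ 0.62 -0.12 -0.56] tq [0.081 0.015 0.034] w mm 40.1
```

Call:
carry_out:
  targets:
    - [-0.5,0,0,0,0,0,-0.4]
    - [-0.5,0,0,0,0,0,-0.4]
    - [-0.5,0,0,0,0,0,-0.4]
    - [0,0,0,0,0,0,-0.4]

```text
time_s: 16.45
tcp_pos: [0.5612, 0.0474, 0.0569]
ee_rot: [3.142, 0.0, -2.879]
wrist_force: [0.2, 0.5, -0.1]
grip_width: 0.424
```

```bash
python3 st.py
```

```text
t 16.45 tcp [561.2  47.4  56.9] rpy deg [ 1.8000e+02  1.0000e-02 -1.6498e+02] nestlocal [-22.6  -4.   15.1] F nest [ 0.27  0.43 -0.09] tq [ 0.004 -0.004 -0.021] w mm 39.9
```

Call:
carry_out:
  targets:
    - [-0.5,0,0,0,0,0,-0.4]
    - [-0.5,0,0,0,0,0,-0.4]
    - [0,0,0,0,0,0,-0.4]

```text
time_s: 16.75
tcp_pos: [0.5618, 0.0476, 0.0568]
ee_rot: [3.142, -0.001, -2.879]
wrist_force: [-0.5, -0.2, 0.0]
grip_width: 0.426
```

```bash
python3 st.py
```

```text
t 16.75 tcp [561.8  47.6  56.8] rpy deg [ 1.8000e+02 -4.0000e-02 -1.6498e+02] nestlocal [-22.  -4.  15.] F nest [-0.57 -0.01  0.01] tq [0.034 0.141 0.023] w mm 40.0
```

Call:
carry_out:
  targets:
    - [-0.5,0,0,0,0,0,-0.4]
    - [-0.4,0,0,0,0,0,-0.4]
    - [0,0,0,0,0,0,-0.4]

```text
time_s: 17.05
tcp_pos: [0.5619, 0.0475, 0.0566]
ee_rot: [-3.142, -0.002, -2.879]
wrist_force: [-2.6, -1.9, -0.1]
grip_width: 0.426
```

```bash
python3 st.py
```

```text
t 17.05 tcp [561.9  47.5  56.6] rpy deg [-1.8000e+02 -1.3000e-01 -1.6498e+02] nestlocal [-21.9  -4.1  14.8] F nest [-3.02 -1.18 -0.06] tq [0.071 0.724 0.005] w mm 40.1
```

The end stop is felt at x = -22 (Fx ≈ -3 N). I ease back slightly and go left to the fence.

Call:
carry_out:
  targets:
    - [1.0,0,0,0,0,0,-0.4]
    - [0,0.7,0,0,0,0,-0.4]
    - [0,0.7,0,0,0,0,-0.4]
    - [0,0.7,0,0,0,0,-0.4]
    - [0,0.6,0,0,0,0,-0.4]
    - [0,0,0,0,0,0,-0.4]

```text
time_s: 17.65
tcp_pos: [0.5611, 0.0501, 0.0568]
ee_rot: [-3.142, -0.0, -2.879]
wrist_force: [-1.7, -0.7, -0.1]
grip_width: 0.424
```

```bash
python3 st.py
```

```text
t 17.65 tcp [561.1  50.1  56.8] rpy deg [-1.8000e+02 -2.0000e-02 -1.6498e+02] nestlocal [-21.9  -1.3  15. ] F nest [-1.8  -0.29 -0.12] tq [-0.285  0.596  0.018] w mm 39.9
```

Call:
carry_out:
  targets:
    - [0,0.5,0,0,0,0,-0.4]
    - [0,0.4,0,0,0,0,-0.4]
    - [0,0,0,0,0,0,-0.4]

```text
time_s: 17.95
tcp_pos: [0.5609, 0.051, 0.0568]
ee_rot: [-3.142, -0.0, -2.879]
wrist_force: [-2.4, -1.4, -0.9]
grip_width: 0.422
```

```bash
python3 st.py
```

```text
t 17.95 tcp [560.9  51.   56.8] rpy deg [-1.8000e+02 -2.0000e-02 -1.6498e+02] nestlocal [-22.   -0.4  15. ] F nest [-2.71 -0.76 -0.92] tq [-0.294  0.636 -0.056] w mm 39.7
```

Call:
carry_out:
  targets:
    - [0,0.4,0,0,0,0,-0.4]
    - [0,0.3,0,0,0,0,-0.4]
    - [0,0,0,0,0,0,-0.4]

```text
time_s: 18.25
tcp_pos: [0.5607, 0.0517, 0.0568]
ee_rot: [-3.142, -0.0, -2.879]
wrist_force: [-1.9, -1.9, 0.2]
grip_width: 0.421
```

```bash
python3 st.py
```

```text
t 18.25 tcp [560.7  51.7  56.8] rpy deg [-1.8000e+02 -2.0000e-02 -1.6498e+02] nestlocal [-21.9   0.3  15. ] F nest [-2.35 -1.35  0.24] tq [-0.355  0.726 -0.014] w mm 39.6
```

Call:
carry_out:
  targets:
    - [0,0.3,0,0,0,0,-0.4]
    - [0,0.2,0,0,0,0,-0.4]
    - [0,0,0,0,0,0,-0.4]

```text
time_s: 18.55
tcp_pos: [0.5606, 0.052, 0.0568]
ee_rot: [-3.141, -0.0, -2.88]
wrist_force: [-1.7, -2.6, -0.1]
grip_width: 0.425
```

```bash
python3 st.py
```

```text
t 18.55 tcp [560.6  52.   56.8] rpy deg [-1.7999e+02 -2.0000e-02 -1.6499e+02] nestlocal [-22.    0.6  15. ] F nest [-2.29 -2.03 -0.1 ] tq [-0.482  0.851 -0.001] w mm 39.9
```

Call:
carry_out:
  targets:
    - [0,0.3,0,0,0,0,-0.4]
    - [0,0,0,0,0,0,-0.4]

```text
time_s: 18.75
tcp_pos: [0.5606, 0.052, 0.0569]
ee_rot: [-3.141, -0.0, -2.88]
wrist_force: [-2.4, -5.0, -0.4]
grip_width: 0.423
```

```bash
python3 st.py
```

```text
t 18.75 tcp [560.6  52.   56.9] rpy deg [-1.7997e+02 -2.0000e-02 -1.6500e+02] nestlocal [-22.    0.6  15.1] F nest [-3.62 -4.18 -0.39] tq [-0.71   0.806 -0.059] w mm 39.8
```

The slide bears on both the end stop and the fence (Fx ≈ -3 N, Fy ≈ -4 N, and y = 0.6 agrees with the knob estimate). I ease the preload, set it down and open.

Call:
carry_out:
  targets:
    - [0,-0.15,0.2,0,0,0,-0.4]
    - [0,0,0.2,0,0,0,-0.4]
    - [0,0,0,0,0,0,-0.1]
    - [0,0,0,0,0,0,0.0]
    - [0,0,0,0,0,0,0.15]
    - [0,0,0,0,0,0,0.15]

```text
time_s: 19.35
tcp_pos: [0.5615, 0.0534, 0.0567]
ee_rot: [3.141, 0.002, -2.879]
wrist_force: [0.8, -0.7, 0.8]
grip_width: 0.578
```

```bash
python3 st.py
```

```text
t 19.35 tcp [561.5  53.4  56.7] rpy deg [ 1.7996e+02  1.0000e-01 -1.6494e+02] nestlocal [-20.8   1.7  14.9] F nest [ 0.57 -0.92  0.78] tq [ 0.044  0.011 -0.009] w mm 54.3
```

Call:
carry_out:
  targets:
    - [0,0,-4,0,0,0,0.15]
    - [0,0,-12,0,0,0,0.15]
    - [0,0,-25,0,0,0,0.15]
    - [0,0,-30,0,0,0,0.1]
    - [20,-20,-30,0,0,0,-0.1]
    - [30,-30,0,0,0,0,-0.3]
    - [30,-30,0,0,0,0,-0.3]
    - [20,-20,0,0,0,0,-0.3]

```text
time_s: 20.15
tcp_pos: [0.4887, -0.0729, 0.1587]
ee_rot: [-3.14, 0.0, -2.882]
wrist_force: [-0.2, 0.5, -0.8]
grip_width: 0.352
```

```bash
python3 st.py;python3 - <<'E'
from cell import eyes
from h import *
s=eyes.get_image("side");t=eyes.get_image("top")
cv2.imwrite("pics/side8.png",s);cv2.imwrite("pics/top8.png",t)
cv2.imwrite("pics/s8.png",cv2.resize(s[225:300,260:360],None,fx=8,fy=8,interpolation=cv2.INTER_CUBIC))
a=cv2.resize(t[165:285,265:365],None,fx=5,fy=5,interpolation=cv2.INTER_CUBIC).astype(float)
cv2.imwrite("pics/t8.png",np.clip((a-180)*255/75,0,255).astype(np.uint8))
E
```

```text
t 20.15 tcp [488.7 -72.9 158.7] rpy deg [-1.7991e+02  2.0000e-02 -1.6510e+02] nestlocal [-123.8 -101.4  116.9] F nest [-0.05  0.58 -0.8 ] tq [ 0.    -0.028 -0.016] w mm 33.0
```

View pics/s8.png

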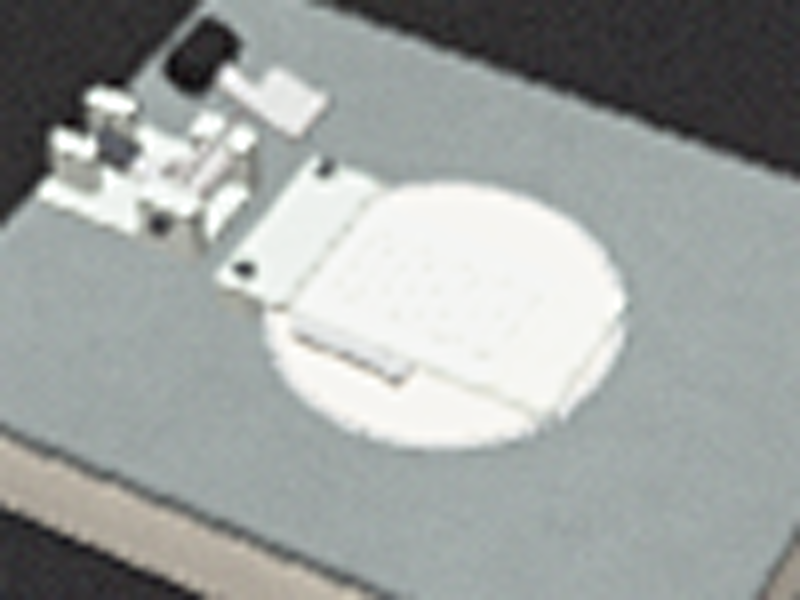

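View pics/t8.png

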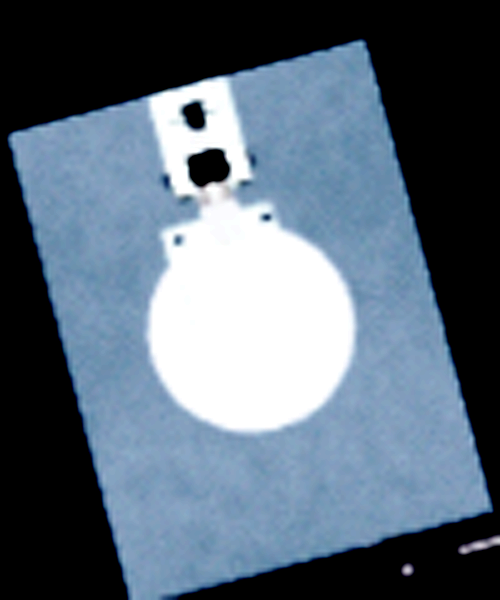

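```bash
python3 - <<'E'
from st import *
px=np.array([[550,415],[625,310],[300,312]])/8+[260,225]
print(((plane('side',px,.0443)-NEST)@R*1000).round(1))
print('expect rear corners (-38,20),(-38,-20)')
for v in ((-.038,.02,.0025),(-.038,-.02,.0025),(.028,.02,.0025),(.004,.02,.0015),(.028,.02,.0015)):
    print(v,((proj('side',NEST+R@np.array(v))[0]-[260,225])*8).round())
E
```

```text
[[-40.   22.    2.5]
 [-40.2 -15.8   2.5]
 [ 26.9  21.6   2.5]]
expect rear corners (-38,20),(-38,-20)
(-0.038, 0.02, 0.0025) [546. 406.]
(-0.038, -0.02, 0.0025) [625. 295.]
(0.028, 0.02, 0.0025) [300. 306.]
(0.004, 0.02, 0.0015) [388. 345.]
(0.028, 0.02, 0.0015) [300. 309.]
```

The slide sits under the lip and its left edge runs parallel along the fence, at (300,312) to (550,415) in the crop. The rear corners match within the calibration. Back to the knob.

Call:
carry_out:
  targets:
    - [-12,6.5,0,0,0,0,-0.3]
    - [-22,12,0,0,0,0,-0.3]
    - [-28,15,0,0,0,0,-0.3]
    - [-28,15,0,0,0,0,-0.3]
    - [-28,15,0,0,0,0,-0.3]
    - [-28,15,0,0,0,0,-0.3]
    - [-22,12,0,0,0,0,-0.3]
    - [-14,7.5,0,0,0,0,-0.3]
    - [-6.5,3.5,0,0,0,0,-0.3]
    - [0,0,15,0,0,0,-0.3]
    - [0,0,15,0,0,0,-0.3]
    - [0,0,10,0,0,0,-0.3]
    - [0,0,0,0,0,0,-0.3]
  force: 35

```text
time_s: 21.55
tcp_pos: [0.6437, 0.0756, 0.1149]
ee_rot: [3.141, -0.005, -2.88]
wrist_force: [-0.2, -0.3, -0.0]
grip_width: 0.35
```

```bash
python3 st.py
```

```text
t 21.55 tcp [643.7  75.6 114.9] rpy deg [ 179.99   -0.29 -165.03] nestlocal [64.4  1.9 73.1] F nest [-0.24 -0.21 -0.04] tq [ 0.06  -0.022 -0.016] w mm 32.9
```

Call:
carry_out:
  targets:
    - [-0.5,-1.3,5,0,0,0,-0.3]
    - [0,0,5,0,0,0,-0.3]
    - [0,0,3,0,0,0,-0.3]
    - [0,0,2,0,0,0,-0.3]
    - [0,0,0,0,0,0,-0.3]
    - [0,0,0,0,0,0,-1]
    - [0,0,0,0,0,0,-1]
    - [0,0,0,0,0,0,-1]
    - [0,0,0,0,0,0,-1]
  force: 35

```text
time_s: 22.45
tcp_pos: [0.647, 0.0751, 0.1027]
ee_rot: [-3.141, 0.0, -2.88]
wrist_force: [-0.1, -1.2, 0.8]
grip_width: 0.161
```

```bash
python3 st.py
```

```text
t 22.45 tcp [647.   75.1 102.7] rpy deg [-1.7996e+02  3.0000e-02 -1.6500e+02] nestlocal [67.4  0.5 60.9] F nest [-0.44 -1.15  0.84] tq [-0.275 -0.024  0.005] w mm 15.1
```

The grip is about 2.5 mm off the earlier one in x and z, so I re-grip centred.

Call:
carry_out:
  targets:
    - [0,0,0,0,0,0,-0.4]
    - [0,0,0,0,0,0,-0.4]
    - [2.5,0,2.9,0,0,0,-0.4]
    - [0,0,0,0,0,0,-0.4]
    - [0,0,0,0,0,0,-1]
    - [0,0,0,0,0,0,-1]
    - [0,0,0,0,0,0,-1]
    - [0,0,0,0,0,0,-1]
  force: 35

```text
time_s: 23.25
tcp_pos: [0.6443, 0.0744, 0.0995]
ee_rot: [-3.141, -0.0, -2.88]
wrist_force: [0.6, -0.5, 0.1]
grip_width: 0.165
```

```bash
python3 st.py
```

```text
t 23.25 tcp [644.3  74.4  99.5] rpy deg [-179.96   -0.   -165.  ] nestlocal [64.7  0.5 57.7] F nest [ 0.5  -0.64  0.11] tq [-0.233 -0.005  0.011] w mm 15.5
```

Call:
carry_out:
  targets:
    - [1.7,0,0.15,0,0,0,-1]
    - [2,0,0.4,0,0,0,-1]
    - [2.1,0,0.4,0,0,0,-1]
    - [2,0,0.6,0,0,0,-1]
    - [2,0,0.6,0,0,0,-1]
    - [1.95,0,0.8,0,0,0,-1]
    - [1.95,0,0.8,0,0,0,-1]
    - [1.85,0,1,0,0,0,-1]
    - [1.85,0,1,0,0,0,-1]
    - [1.75,0,1.15,0,0,0,-1]
    - [1.75,0,1.15,0,0,0,-1]
    - [0,0,0,0,0,0,-1]
  force: 35

```text
time_s: 24.45
tcp_pos: [0.6319, 0.071, 0.0965]
ee_rot: [-3.14, 0.017, -2.88]
wrist_force: [6.7, -0.6, 14.0]
grip_width: 0.167
```

```bash
python3 st.py
```

```text
t 24.45 tcp [631.9  71.   96.5] rpy deg [-179.92    1.   -164.99] nestlocal [51.8  0.5 54.7] F nest [ 6.29 -2.33 14.03] tq [-0.496 -1.837  0.035] w mm 15.7
```

Call:
carry_out:
  targets:
    - [0,0,0,0,0,0,-1]
    - [0,0,0,0,0,0,-1]
    - [0,0,0,0,0,0,-1]
  force: 22

```text
time_s: 24.75
tcp_pos: [0.6293, 0.0703, 0.0953]
ee_rot: [-3.14, 0.012, -2.88]
wrist_force: [4.0, -1.0, 12.5]
grip_width: 0.172
```

```bash
python3 st.py; python3 - <<'E'
from cell import eyes
from h import *
s=eyes.get_image("side")
cv2.imwrite("pics/s9.png",cv2.resize(s[190:300,240:360],None,fx=5.4,fy=5.4,interpolation=cv2.INTER_CUBIC))
E
```

```text
t 24.75 tcp [629.3  70.3  95.3] rpy deg [-179.93    0.66 -164.99] nestlocal [49.1  0.5 53.5] F nest [ 3.64 -1.98 12.45] tq [-0.459 -0.979  0.041] w mm 16.2
```

View pics/s9.png

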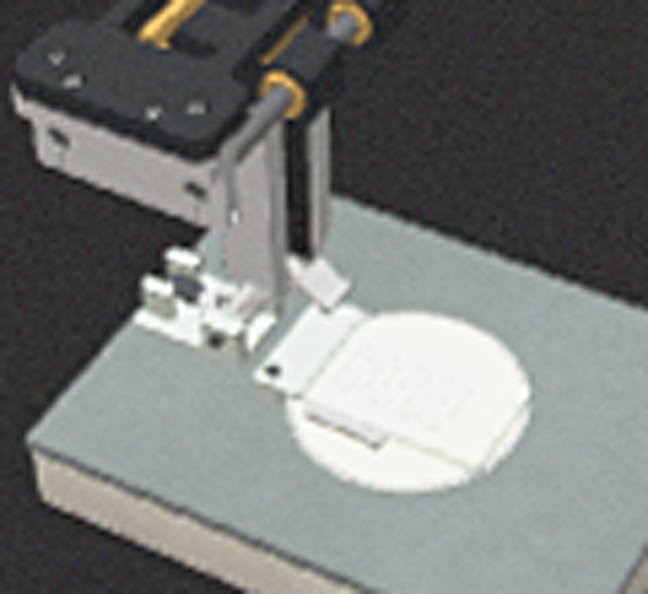

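Call:
carry_out:
  targets:
    - [1.5,0,0,0,0,0,-1]
    - [1.5,0,0,0,0,0,-1]
    - [1.5,0,0,0,0,0,-1]
    - [0,0,0,0,0,0,-1]
    - [0,0,0,0,0,0,-1]
  force: 22

```text
time_s: 25.3
tcp_pos: [0.6242, 0.0689, 0.0934]
ee_rot: [-3.141, 0.01, -2.88]
wrist_force: [6.0, -1.0, 2.7]
grip_width: 0.165
```

```bash
python3 st.py
```

```text
t 25.3 tcp [624.2  68.9  93.4] rpy deg [-179.95    0.55 -164.99] nestlocal [43.8  0.5 51.6] F nest [ 5.53 -2.53  2.65] tq [-0.558 -1.518 -0.043] w mm 15.5
```

Call:
carry_out:
  targets:
    - [1.6,0,1.3,0,0,0,-1]
    - [1.6,0,1.3,0,0,0,-1]
    - [0,0,0,0,0,0,-1]
  force: 22

```text
time_s: 25.6
tcp_pos: [0.6169, 0.067, 0.0891]
ee_rot: [-3.141, 0.001, -2.88]
wrist_force: [3.6, -1.7, 0.9]
grip_width: 0.165
```

```bash
python3 st.py
```

```text
t 25.6 tcp [616.9  67.   89.1] rpy deg [-1.7996e+02  5.0000e-02 -1.6500e+02] nestlocal [36.3  0.5 47.3] F nest [ 3.01 -2.53  0.87] tq [-0.702 -0.845 -0.005] w mm 15.5
```

```bash
python3 - <<'E'
from cell import eyes
from h import *
s=eyes.get_image("side")
cv2.imwrite("pics/s10.png",cv2.resize(s[215:285,255:345],None,fx=8,fy=8,interpolation=cv2.INTER_CUBIC))
E
```

```text
(no output)
```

View pics/s10.png

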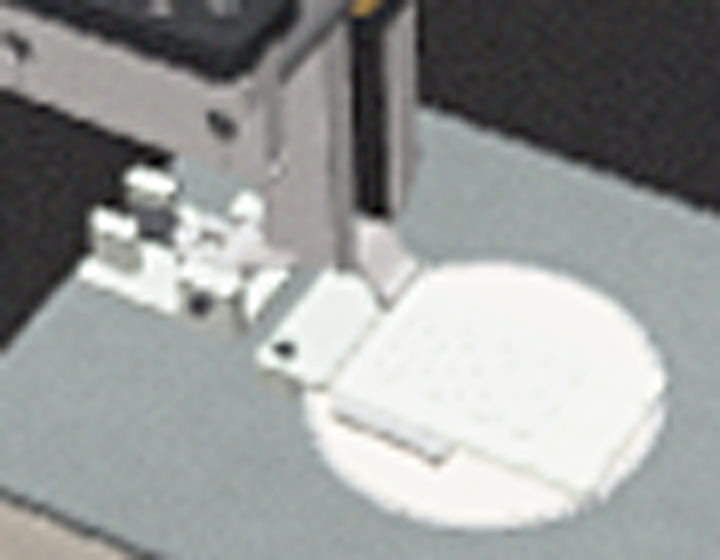

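```bash
cat > foot.py <<'E'
from st import *
import sys
def foot(q,y,N=NEST+R@np.array([.0,.0006,.0005])):
    return N+R@(np.array([.068,0,.0095])+np.array([-.045*np.cos(q)-.012*np.sin(q),y,.045*np.sin(q)-.012*np.cos(q)]))
if __name__=='__main__':
  for q in (.1,.15,.2,.25,.3,.35,.4,.45,.5): print(q,proj('side',foot(q,.007))[0].round(1),proj('side',foot(q,-.007))[0].round(1))
E
python3 foot.py
```

```text
0.1 [303.5 260.2] [307.1 255.5]
0.15 [303.6 259.4] [307.2 254.8]
0.2 [303.6 258.6] [307.3 253.9]
0.25 [303.6 257.7] [307.3 253.1]
0.3 [303.6 256.9] [307.3 252.2]
0.35 [303.5 256. ] [307.2 251.4]
0.4 [303.4 255.1] [307.  250.5]
0.45 [303.1 254.2] [306.8 249.5]
0.5 [302.9 253.2] [306.6 248.6]
```

By the camera the foot is near q ≈ 0.45–0.5, while the TCP has gone further. At 22 N the knob slipped in the pads. With the spring near neutral here, I grip harder, carry the clip back open and re-grip properly.

Call:
carry_out:
  targets:
    - [0,0,0,0,0,0,-1]
    - [0,0,0,0,0,0,-1]
    - [-2.2,0,-1.5,0,0,0,-1]
    - [-2.2,0,-1.5,0,0,0,-1]
    - [-1.9,0,-1,0,0,0,-1]
    - [-1.9,0,-1,0,0,0,-1]
    - [-2,0,-0.8,0,0,0,-1]
    - [-2,0,-0.8,0,0,0,-1]
    - [-2,0,-0.6,0,0,0,-1]
    - [-2,0,-0.6,0,0,0,-1]
    - [0,0,0,0,0,0,-1]
  force: 45

```text
time_s: 26.75
tcp_pos: [0.6298, 0.0706, 0.0959]
ee_rot: [-3.141, -0.006, -2.88]
wrist_force: [-0.8, -4.9, -1.5]
grip_width: 0.164
```

```bash
python3 st.py; python3 - <<'E'
from cell import eyes
from h import *
s=eyes.get_image("side")
cv2.imwrite("pics/s11.png",cv2.resize(s[215:285,255:345],None,fx=8,fy=8,interpolation=cv2.INTER_CUBIC))
E
```

```text
t 26.75 tcp [629.8  70.6  95.9] rpy deg [-179.97   -0.35 -165.  ] nestlocal [49.6  0.6 54.1] F nest [-2.08 -4.53 -1.53] tq [-1.099  0.822 -0.058] w mm 15.4
```

View pics/s11.png

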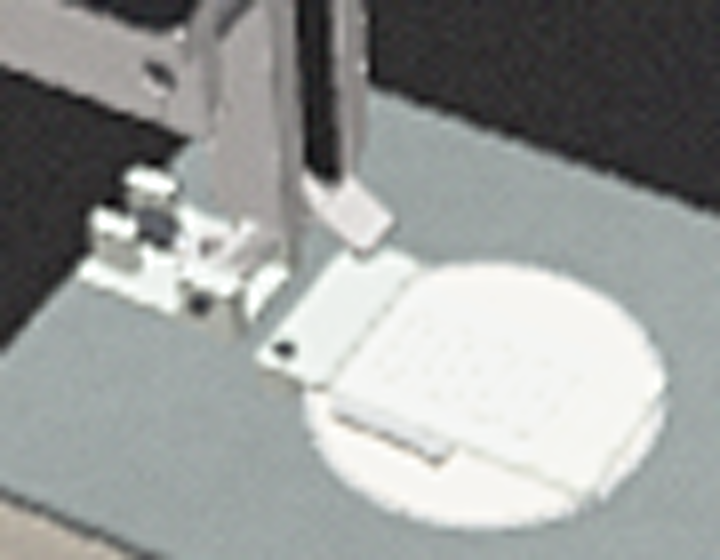

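The foot corner is at (300,246) px, so q ≈ 0.8. I bring the clip fully open, release and re-centre.

Call:
carry_out:
  targets:
    - [-2,0,-0.6,0,0,0,-1]
    - [-2,0,-0.6,0,0,0,-1]
    - [-2,0,-0.4,0,0,0,-1]
    - [-2,0,-0.4,0,0,0,-1]
    - [-1.5,0,-0.2,0,0,0,-1]
    - [0,0,0,0,0,0,-1]
    - [0,0,0,0,0,0,-0.4]
    - [0,0,0,0,0,0,-0.4]
    - [0,0,0,0,0,0,-0.4]
  force: 45

```text
time_s: 27.7
tcp_pos: [0.6415, 0.0763, 0.0993]
ee_rot: [3.14, 0.001, -2.878]
wrist_force: [-0.4, -0.0, -0.3]
grip_width: 0.299
```

```bash
python3 st.py; python3 - <<'E'
from cell import eyes
from h import *
s=eyes.get_image("side");t=eyes.get_image("top")
cv2.imwrite("pics/s12.png",cv2.resize(s[215:285,255:345],None,fx=8,fy=8,interpolation=cv2.INTER_CUBIC))
E
```

```text
t 27.7 tcp [641.5  76.3  99.3] rpy deg [ 1.7988e+02  6.0000e-02 -1.6490e+02] nestlocal [62.5  3.2 57.5] F nest [-0.39  0.1  -0.29] tq [ 0.047 -0.008 -0.005] w mm 28.1
```

View pics/s12.png

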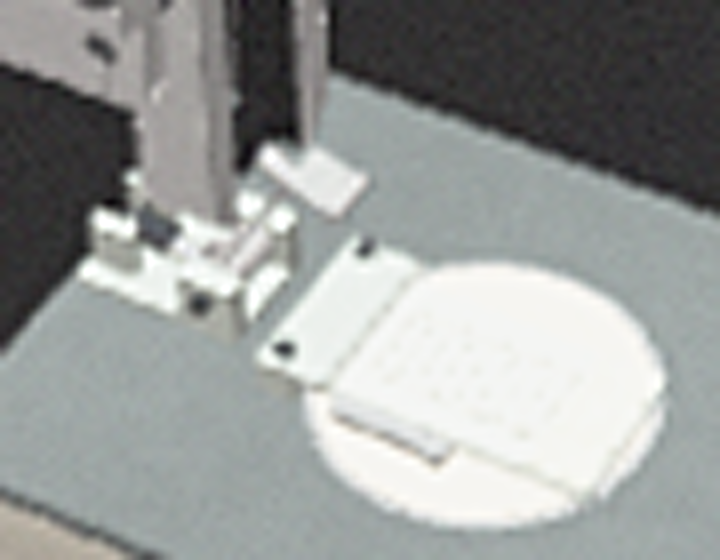

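Call:
carry_out:
  targets:
    - [-1.5,-2.6,2.5,0,0,0,-0.4]
    - [0,0,3,0,0,0,-0.4]
    - [0,0,0,0,0,0,-0.4]
    - [0,0,0,0,0,0,-0.4]
  force: 50

```text
time_s: 28.2
tcp_pos: [0.6434, 0.0721, 0.0931]
ee_rot: [3.141, -0.0, -2.879]
wrist_force: [0.8, -0.0, -0.0]
grip_width: 0.299
```

```bash
python3 st.py
```

```text
t 28.2 tcp [643.4  72.1  93.1] rpy deg [ 1.7999e+02 -3.0000e-02 -1.6498e+02] nestlocal [63.2 -1.4 51.3] F nest [ 0.76 -0.22 -0.04] tq [ 0.065  0.044 -0.051] w mm 28.1
```

Call:
carry_out:
  targets:
    - [0,0,0,0,0,0,-1]
    - [0,0,0,0,0,0,-1]
    - [0,0,0,0,0,0,-1]
    - [0,0,0,0,0,0,-1]
  force: 50

```text
time_s: 28.6
tcp_pos: [0.6431, 0.0738, 0.0934]
ee_rot: [3.14, -0.0, -2.878]
wrist_force: [-1.6, 4.4, 0.8]
grip_width: 0.164
```

```bash
python3 st.py
```

```text
t 28.6 tcp [643.1  73.8  93.4] rpy deg [ 179.89   -0.   -164.92] nestlocal [63.3  0.3 51.6] F nest [-0.41  4.66  0.78] tq [ 1.099  0.099 -0.029] w mm 15.4
```

Call:
carry_out:
  targets:
    - [0,1,0,0,0,0,-1]
    - [1.7,1,0.1,0,0,0,-1]
    - [2,0,0.3,0,0,0,-1]
    - [2,0,0.3,0,0,0,-1]
    - [2,0,0.5,0,0,0,-1]
    - [2,0,0.5,0,0,0,-1]
    - [0,0,0,0,0,0,-1]
  force: 50

```text
time_s: 29.3
tcp_pos: [0.6409, 0.0733, 0.0933]
ee_rot: [-3.141, 0.016, -2.879]
wrist_force: [12.1, 4.7, -6.4]
grip_width: 0.165
```

```bash
python3 st.py
```

```text
t 29.3 tcp [640.9  73.3  93.3] rpy deg [-179.98    0.91 -164.97] nestlocal [61.1  0.4 51.5] F nest [12.87  1.38 -6.36] tq [ 0.541 -3.166  0.039] w mm 15.5
```

The pads resist the knob's rotation (Fx 13 N), which is what made it slip. It is better to turn the tool together with the clip: I release while still open, lean the tool +0.47 rad, re-grip and swing it down rigidly.

Call:
carry_out:
  targets:
    - [-4,0,0,0,0,0,-1]
    - [-5.5,0,0,0,0,0,-1]
    - [0,0,0,0,0,0,-0.4]
    - [0,0,0,0,0,0,-0.4]
    - [0,0,0,0,0.12,0,-0.4]
    - [0,0,0,0,0.12,0,-0.4]
    - [0,0,0,0,0.12,0,-0.4]
    - [0,0,0,0,0.11,0,-0.4]
    - [0,0,0,0,0,0,-0.4]
    - [0,0,0,0,0,0,-0.4]
  force: 30

```text
time_s: 30.3
tcp_pos: [0.6423, 0.0732, 0.0901]
ee_rot: [-3.141, -0.471, -2.88]
wrist_force: [0.9, -0.4, 1.3]
grip_width: 0.303
```

```bash
python3 st.py; python3 - <<'E'
from cell import eyes,sensors
from h import *
print(sensors.read_state()['joint_pos'].round(2))
s=eyes.get_image("side")
cv2.imwrite("pics/s13.png",cv2.resize(s[205:285,245:345],None,fx=7,fy=7,interpolation=cv2.INTER_CUBIC))
E
```

```text
t 30.3 tcp [642.3  73.2  90.1] rpy deg [-179.95  -26.98 -165.02] nestlocal [62.4 -0.  48.3] F nest [ 0.79 -0.58  1.28] tq [ 0.071 -0.327 -0.   ] w mm 28.5
[-0.12  1.05 -0.14  1.08  0.15  1.49  1.57]
```

View pics/s13.png

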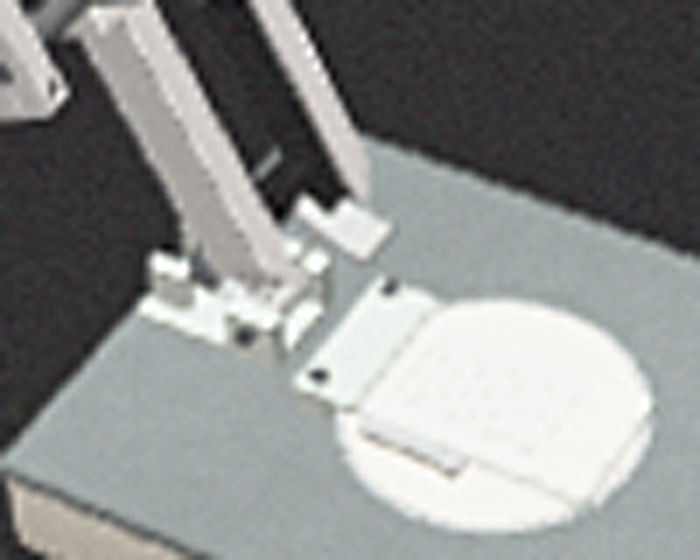

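Call:
carry_out:
  targets:
    - [0.7,0.5,-3.6,0,0,0,-0.4]
    - [0,0,0,0,0,0,-0.4]
    - [0,0,0,0,0,0,-1]
    - [0,0,0,0,0,0,-1]
    - [0,0,0,0,0,0,-1]
    - [0,0,0,0,0,0,-1]
  force: 45

```text
time_s: 30.95
tcp_pos: [0.6439, 0.0742, 0.0962]
ee_rot: [-3.141, -0.47, -2.88]
wrist_force: [0.4, -1.7, 6.4]
grip_width: 0.16
```

```bash
python3 st.py
```

```text
t 30.95 tcp [643.9  74.2  96.2] rpy deg [-179.94  -26.91 -165.01] nestlocal [64.2  0.5 54.4] F nest [-0.06 -1.7   6.37] tq [-0.22   0.158  0.151] w mm 15.1
```

Call:
carry_out:
  targets:
    - [1.85,0,1.18,0,-0.05,0,-1]
    - [1.85,0,1.18,0,-0.05,0,-1]
    - [1.85,0,1.18,0,-0.05,0,-1]
    - [1.85,0,1.18,0,-0.05,0,-1]
    - [0,0,0,0,0,0,-1]
  force: 45

```text
time_s: 31.45
tcp_pos: [0.6359, 0.072, 0.095]
ee_rot: [-3.141, -0.267, -2.88]
wrist_force: [1.3, -0.7, 5.1]
grip_width: 0.165
```

```bash
cat >> st.py <<'E'
    p=np.array(sensors.read_state()['tcp_pos']); l=(p-NEST)@R*1000; rel=np.array([l[0]-67.4,l[2]-10.6])
    a=np.arctan2(rel[0],rel[1]); print('rel pivot',rel.round(1),'rad',np.linalg.norm(rel).round(2),'dq from grip',round(a-np.arctan2(64.2-67.4,54.4-10.6),3),'tilt',round(-sensors.read_state()['ee_rot'][1],3))
E
python3 st.py
```

```text
File "st.py", line 9
    p=np.array(sensors.read_state()['tcp_pos']); l=(p-NEST)@R*1000; rel=np.array([l[0]-67.4,l[2]-10.6])
IndentationError: unexpected indent
```

```bash
sed -i "s/^if __name__=='__main__': st()/if __name__=='__main__':\n    st()/" st.py; python3 st.py
```

```text
t 31.45 tcp [635.9  72.   95. ] rpy deg [-179.96  -15.27 -165.01] nestlocal [55.9  0.5 53.2] F nest [ 1.1  -0.98  5.07] tq [-0.281 -0.342  0.113] w mm 15.5
rel pivot [-11.5  42.6] rad 44.11 dq from grip -0.191 tilt 0.267
```

Rigid swing works: forces are small and the tilt matches the swing angle. I continue.

Call:
carry_out:
  targets:
    - [1.85,0,1.18,0,-0.05,0,-1]
    - [1.85,0,1.18,0,-0.05,0,-1]
    - [1.85,0,1.18,0,-0.05,0,-1]
    - [1.85,0,1.18,0,-0.05,0,-1]
    - [1.85,0,1.18,0,-0.05,0,-1]
    - [1.85,0,1.18,0,-0.05,0,-1]
    - [0,0,0,0,0,0,-1]
  force: 45

```text
time_s: 32.15
tcp_pos: [0.6233, 0.0686, 0.0893]
ee_rot: [-3.141, 0.03, -2.88]
wrist_force: [-3.4, -1.7, 11.5]
grip_width: 0.162
```

```bash
python3 st.py
```

```text
t 32.15 tcp [623.3  68.6  89.3] rpy deg [-179.96    1.7  -165.01] nestlocal [42.9  0.5 47.5] F nest [-3.73 -0.76 11.46] tq [-0.191  0.604  0.024] w mm 15.3
rel pivot [-24.5  36.9] rad 44.28 dq from grip -0.514 tilt -0.03
```

Call:
carry_out:
  targets:
    - [1.85,0,1.18,0,-0.05,0,-1]
    - [1.85,0,1.18,0,-0.05,0,-1]
    - [1.85,0,1.18,0,-0.05,0,-1]
    - [1.85,0,1.18,0,-0.05,0,-1]
    - [0,0,0,0,0,0,-1]
  force: 45

```text
time_s: 32.65
tcp_pos: [0.6153, 0.0665, 0.0824]
ee_rot: [-3.141, 0.226, -2.88]
wrist_force: [-5.5, -3.2, 10.0]
grip_width: 0.168
```

```bash
python3 st.py; python3 - <<'E'
from cell import eyes
from h import *
s=eyes.get_image("side")
cv2.imwrite("pics/s14.png",cv2.resize(s[205:285,245:345],None,fx=7,fy=7,interpolation=cv2.INTER_CUBIC))
E
```

```text
t 32.65 tcp [615.3  66.5  82.4] rpy deg [-179.96   12.95 -165.02] nestlocal [34.6  0.5 40.6] F nest [-6.17 -1.63  9.97] tq [-0.3    0.964 -0.083] w mm 15.8
rel pivot [-32.8  30. ] rad 44.41 dq from grip -0.758 tilt -0.226
```

View pics/s14.png

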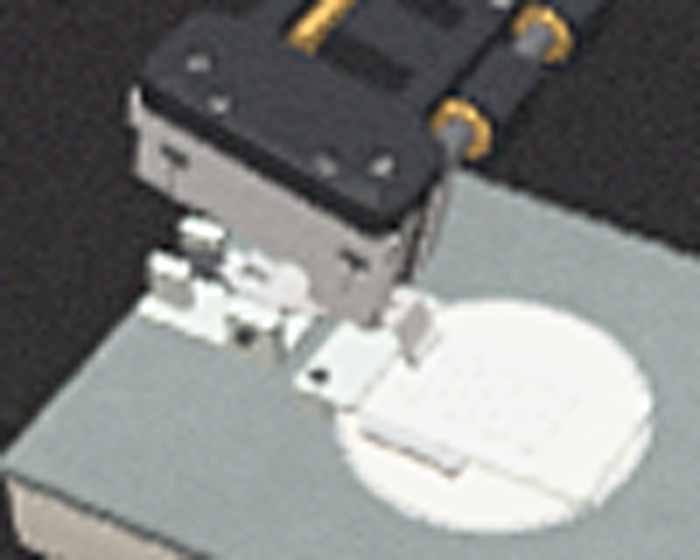

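The foot corner at (304,257) px gives q ≈ 0.27, matching the arm. I relieve the radial load and lower in finer steps.

Call:
carry_out:
  targets:
    - [0.5,0,-0.8,0,0,0,-1]
    - [0.92,0,0.59,0,-0.025,0,-1]
    - [0.92,0,0.59,0,-0.025,0,-1]
    - [0.92,0,0.59,0,-0.025,0,-1]
    - [0,0,0,0,0,0,-1]
  force: 45

```text
time_s: 33.2
tcp_pos: [0.613, 0.0658, 0.0796]
ee_rot: [-3.139, 0.276, -2.878]
wrist_force: [-2.1, 0.7, 3.1]
grip_width: 0.161
```

```bash
python3 st.py; python3 - <<'E'
from cell import eyes
from h import *
s=eyes.get_image("side")
cv2.imwrite("pics/s15.png",cv2.resize(s[225:285,265:345],None,fx=9,fy=9,interpolation=cv2.INTER_CUBIC))
E
```

```text
t 33.2 tcp [613.   65.8  79.6] rpy deg [-179.84   15.83 -164.89] nestlocal [32.2  0.3 37.8] F nest [-1.85  1.22  3.14] tq [0.465 0.171 0.096] w mm 15.2
rel pivot [-35.2  27.2] rad 44.5 dq from grip -0.841 tilt -0.276
```

View pics/s15.png

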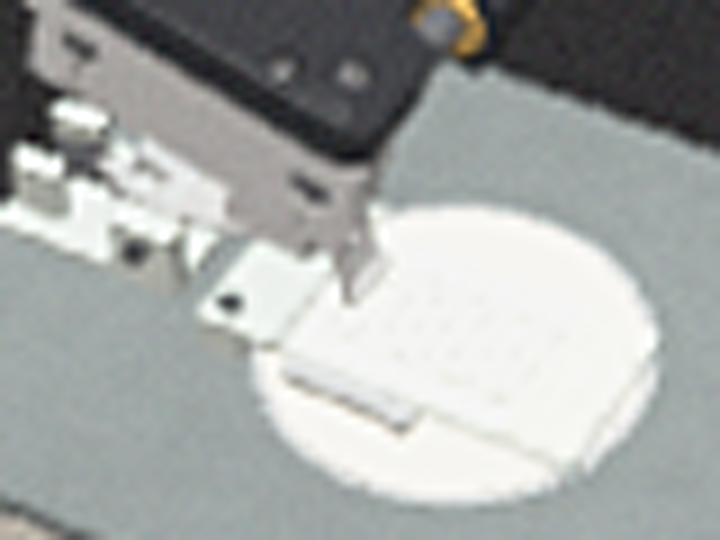

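Call:
carry_out:
  targets:
    - [0.46,0,0.3,0,-0.0125,0,-1]
    - [0.46,0,0.3,0,-0.0125,0,-1]
    - [0,0,0,0,0,0,-1]
  force: 45

```text
time_s: 33.55
tcp_pos: [0.6124, 0.0656, 0.0788]
ee_rot: [-3.139, 0.302, -2.879]
wrist_force: [-1.0, 1.9, 0.4]
grip_width: 0.162
```

```bash
python3 st.py
```

```text
t 33.55 tcp [612.4  65.6  78.8] rpy deg [-179.86   17.29 -164.95] nestlocal [31.6  0.3 37. ] F nest [-0.43  2.1   0.41] tq [0.449 0.062 0.081] w mm 15.3
rel pivot [-35.8  26.4] rad 44.53 dq from grip -0.862 tilt -0.302
```

Call:
carry_out:
  targets:
    - [0.46,0,0.3,0,-0.0125,0,-1]
    - [0.46,0,0.3,0,-0.0125,0,-1]
    - [0,0,0,0,0,0,-1]
  force: 45

```text
time_s: 33.85
tcp_pos: [0.6118, 0.0655, 0.0781]
ee_rot: [-3.139, 0.327, -2.879]
wrist_force: [0.5, 3.5, -1.3]
grip_width: 0.163
```

```bash
python3 st.py; python3 - <<'E'
from cell import eyes
from h import *
s=eyes.get_image("side")
cv2.imwrite("pics/s16.png",cv2.resize(s[225:285,265:345],None,fx=9,fy=9,interpolation=cv2.INTER_CUBIC))
E
```

```text
t 33.85 tcp [611.8  65.5  78.1] rpy deg [-179.85   18.74 -164.93] nestlocal [31.   0.4 36.3] F nest [ 1.37  3.21 -1.31] tq [ 0.565 -0.06   0.151] w mm 15.4
rel pivot [-36.4  25.7] rad 44.55 dq from grip -0.883 tilt -0.327
```

View pics/s16.png

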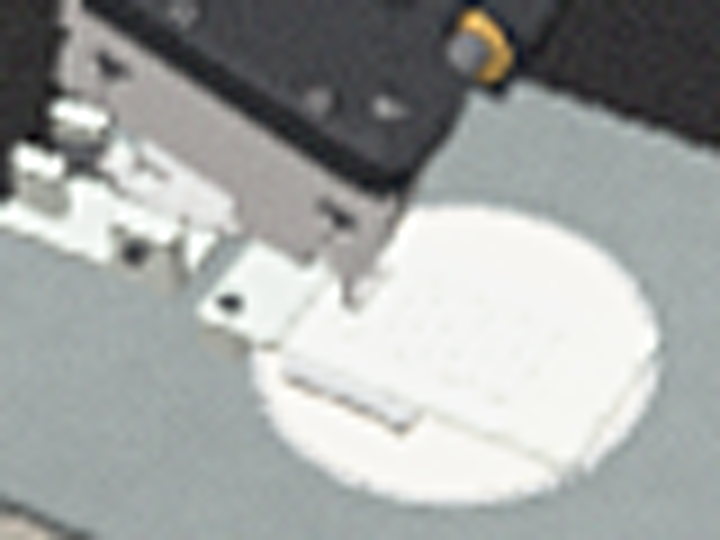

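Call:
carry_out:
  targets:
    - [0.37,-0.3,0.24,0,-0.01,0,-1]
    - [0.37,0,0.24,0,-0.01,0,-1]
    - [0,0,0,0,0,0,-1]
  force: 45

```text
time_s: 34.2
tcp_pos: [0.6115, 0.0653, 0.0776]
ee_rot: [-3.139, 0.348, -2.878]
wrist_force: [2.4, 3.8, -4.0]
grip_width: 0.161
```

```bash
python3 st.py
```

```text
t 34.2 tcp [611.5  65.3  77.6] rpy deg [-179.86   19.92 -164.91] nestlocal [30.6  0.3 35.8] F nest [ 3.29  3.1  -3.96] tq [ 0.73  -0.231  0.205] w mm 15.1
rel pivot [-36.8  25.2] rad 44.61 dq from grip -0.897 tilt -0.348
```

Call:
carry_out:
  targets:
    - [0.37,0,0.24,0,-0.01,0,-1]
    - [0,0,0,0,0,0,-1]
  force: 45

```text
time_s: 34.4
tcp_pos: [0.6113, 0.0653, 0.0773]
ee_rot: [-3.139, 0.358, -2.878]
wrist_force: [2.8, 4.1, -5.4]
grip_width: 0.169
```

```bash
python3 st.py
```

```text
t 34.4 tcp [611.3  65.3  77.3] rpy deg [-179.86   20.5  -164.91] nestlocal [30.4  0.3 35.5] F nest [ 3.78  3.22 -5.39] tq [ 0.703 -0.35   0.23 ] w mm 15.8
rel pivot [-37.   24.9] rad 44.63 dq from grip -0.905 tilt -0.358
```

Call:
carry_out:
  targets:
    - [0.37,0,0.24,0,-0.01,0,-1]
    - [0,0,0,0,0,0,-1]
  force: 45

```text
time_s: 34.6
tcp_pos: [0.6111, 0.0652, 0.077]
ee_rot: [-3.139, 0.368, -2.878]
wrist_force: [2.5, 3.9, -5.6]
grip_width: 0.163
```

```bash
python3 st.py; python3 - <<'E'
from cell import eyes
from h import *
s=eyes.get_image("side")
cv2.imwrite("pics/s17.png",cv2.resize(s[225:285,265:345],None,fx=9,fy=9,interpolation=cv2.INTER_CUBIC))
E
```

```text
t 34.6 tcp [611.1  65.2  77. ] rpy deg [-179.85   21.07 -164.9 ] nestlocal [30.2  0.3 35.2] F nest [ 3.41  3.16 -5.64] tq [ 0.783 -0.364  0.238] w mm 15.3
rel pivot [-37.2  24.6] rad 44.63 dq from grip -0.914 tilt -0.368
```

View pics/s17.png

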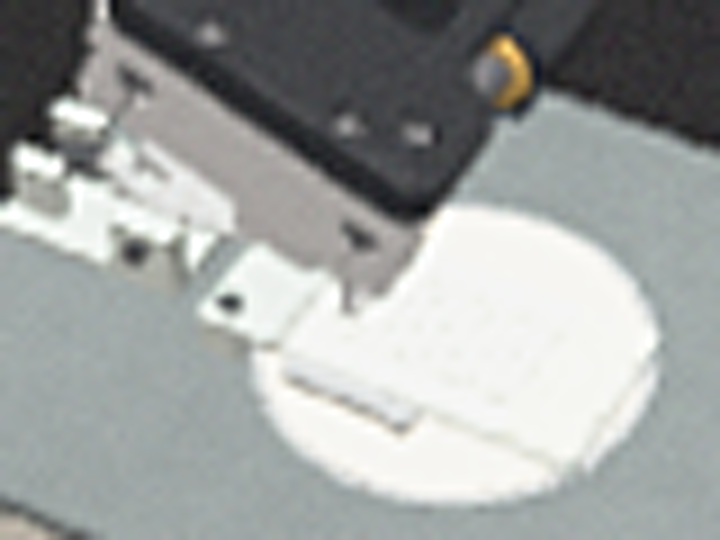

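Call:
carry_out:
  targets:
    - [0.25,0,0.45,0,-0.01,0,-1]
    - [0,0,0,0,0,0,-1]
  force: 45

```text
time_s: 34.85
tcp_pos: [0.6109, 0.0651, 0.0767]
ee_rot: [-3.139, 0.378, -2.878]
wrist_force: [2.1, 4.8, -3.6]
grip_width: 0.163
```

```bash
python3 st.py
```

```text
t 34.85 tcp [610.9  65.1  76.7] rpy deg [-179.84   21.65 -164.88] nestlocal [30.   0.3 34.9] F nest [ 3.31  4.11 -3.63] tq [ 0.854 -0.317  0.273] w mm 15.3
rel pivot [-37.4  24.3] rad 44.63 dq from grip -0.921 tilt -0.378
```

Call:
carry_out:
  targets:
    - [0.25,0,0.45,0,-0.01,0,-1]
    - [0,0,0,0,0,0,-1]
  force: 45

```text
time_s: 35.05
tcp_pos: [0.6109, 0.0651, 0.0766]
ee_rot: [-3.139, 0.388, -2.878]
wrist_force: [1.7, 4.7, 1.3]
grip_width: 0.168
```

```bash
python3 st.py
```

```text
t 35.05 tcp [610.9  65.1  76.6] rpy deg [-179.83   22.25 -164.88] nestlocal [29.9  0.3 34.8] F nest [2.85 4.12 1.28] tq [ 0.896 -0.328  0.335] w mm 15.8
rel pivot [-37.5  24.2] rad 44.61 dq from grip -0.924 tilt -0.388
```

The motion has stalled and Fz rose by 5 N, so the foot is resting on the slide at q ≈ 0.11. I relieve the sideways load and release.

Call:
carry_out:
  targets:
    - [0,0.7,0,0,0,0,-1]
    - [-0.5,0.6,0,0,0,0,-1]
    - [0,0,0,0,0,0,-1]

```text
time_s: 35.35
tcp_pos: [0.6108, 0.0652, 0.0766]
ee_rot: [-3.137, 0.388, -2.879]
wrist_force: [0.3, 2.2, 3.6]
grip_width: 0.166
```

```bash
python3 st.py; python3 - <<'E'
from cell import eyes
from h import *
s=eyes.get_image("side")
cv2.imwrite("pics/s18.png",cv2.resize(s[225:285,265:345],None,fx=9,fy=9,interpolation=cv2.INTER_CUBIC))
E
```

```text
t 35.35 tcp [610.8  65.2  76.6] rpy deg [-179.75   22.23 -164.96] nestlocal [29.9  0.4 34.8] F nest [0.83 2.1  3.62] tq [ 0.56  -0.322  0.22 ] w mm 15.6
rel pivot [-37.5  24.2] rad 44.6 dq from grip -0.924 tilt -0.388
```

View pics/s18.png

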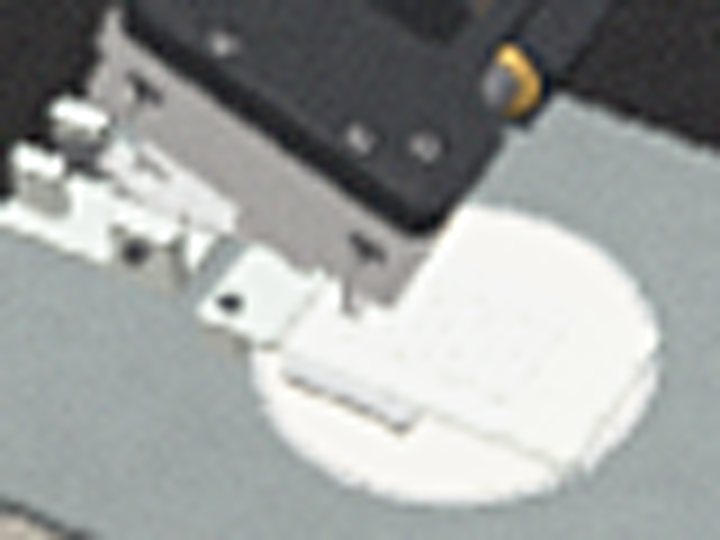

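Call:
carry_out:
  targets:
    - [0,0.4,-0.2,0,0,0,-1]
    - [0,0,0,0,0,0,-0.6]
    - [0,0,0,0,0,0,-0.45]
    - [0,0,0,0,0,0,-0.4]
    - [0,0,0,0,0,0,-0.4]

```text
time_s: 35.9
tcp_pos: [0.6098, 0.0652, 0.076]
ee_rot: [-3.138, 0.386, -2.88]
wrist_force: [0.2, -0.1, -0.5]
grip_width: 0.3
```

```bash
python3 st.py
```

```text
t 35.9 tcp [609.8  65.2  76. ] rpy deg [-179.78   22.14 -164.99] nestlocal [28.9  0.6 34.2] F nest [ 0.13 -0.13 -0.5 ] tq [ 0.103  0.368 -0.002] w mm 28.2
rel pivot [-38.5  23.6] rad 45.13 dq from grip -0.948 tilt -0.386
```

Call:
carry_out:
  targets:
    - [0,0,-4,0,0,0,-0.4]
    - [0,0,-8,0,0,0,-0.4]
    - [0,0,-15,0,0,0,-0.4]
    - [0,0,-25,0,0,0,-0.4]
    - [0,0,-30,0,0,0,-0.4]
    - [0,-20,-30,0,0,0,-0.4]
    - [0,-30,-20,0,0.1,0,-0.4]
    - [0,-30,0,0,0.1,0,-0.4]
    - [10,-30,0,0,0.1,0,-0.4]
    - [20,-10,0,0,0.09,0,-0.4]
    - [0,0,0,0,0,0,-0.4]

```text
time_s: 37.0
tcp_pos: [0.5664, -0.0677, 0.1901]
ee_rot: [-3.132, 0.019, -2.888]
wrist_force: [0.5, -0.0, -0.2]
grip_width: 0.3
```

```bash
python3 st.py; python3 - <<'E'
from cell import eyes
from h import *
s=eyes.get_image("side");t=eyes.get_image("top")
cv2.imwrite("pics/side19.png",s);cv2.imwrite("pics/top19.png",t)
cv2.imwrite("pics/s19.png",cv2.resize(s[225:300,260:360],None,fx=8,fy=8,interpolation=cv2.INTER_CUBIC))
E
```

```text
t 37.0 tcp [566.4 -67.7 190.1] rpy deg [-179.43    1.08 -165.48] nestlocal [ -47.3 -116.5  148.3] F nest [ 0.52 -0.16 -0.18] tq [ 0.12  -0.003  0.006] w mm 28.2
rel pivot [-114.7  137.7] rad 179.21 dq from grip -0.622 tilt -0.019
```

View pics/s19.png

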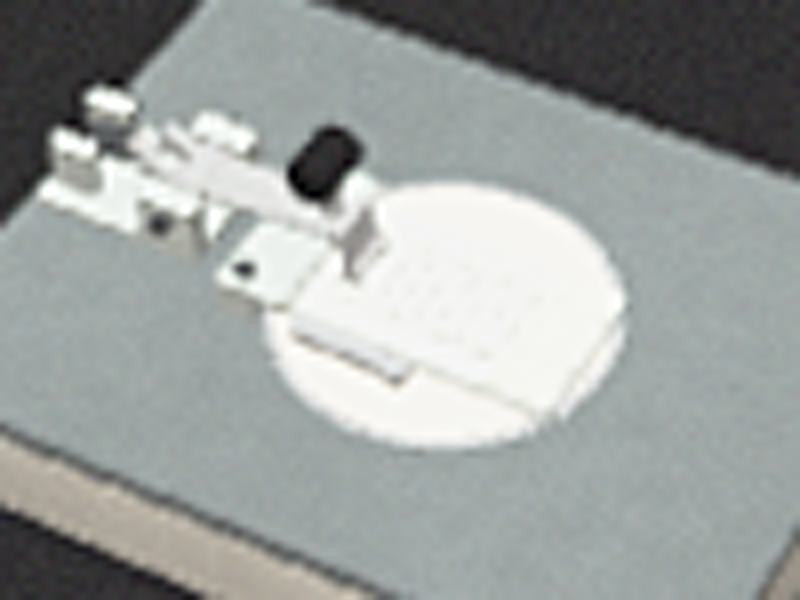

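View pics/top19.png

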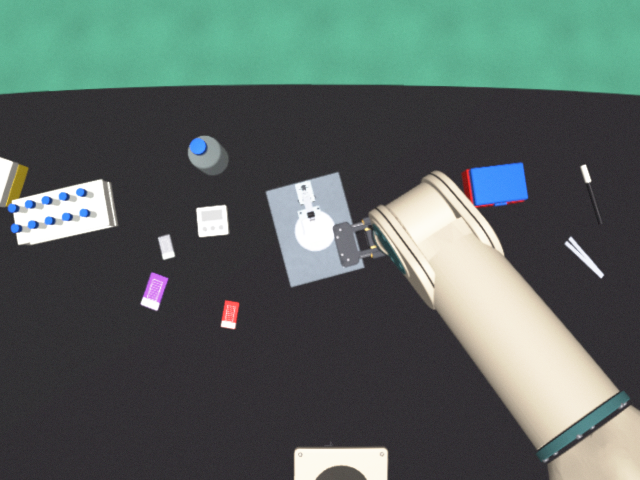

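```bash
python3 - <<'E'
from h import *
a=cv2.imread("pics/side8.png");b=cv2.imread("pics/side19.png")
d=cv2.absdiff(a,b).max(2); print('rear/left edge diff mean,max',d[255:285,312:345].mean(),d[255:285,312:345].max(),'ref noise',d[285:300,275:300].mean(),d[285:300,275:300].max())
sh=cv2.phaseCorrelate(cv2.cvtColor(a[255:285,308:345],6).astype(np.float32),cv2.cvtColor(b[255:285,308:345],6).astype(np.float32)); print(sh)
from cell import env
print(env.hand_in())
E
```

```text
rear/left edge diff mean,max 1.902020202020202 12 ref noise 3.36 11
((-0.10422214526429485, -0.053995757527266264), 0.9904438809553782)
the job is handed in; nothing more can be done
None
```

The slide is clipped in the corner of the stage, clear end in, and the job is handed in at about 37 s of the 72 s allowed; no verdict is reported.

**What I did:**
1. I lifted the clip fully open; it stood by itself.
2. I slid the slide along the stage and under the lip until it bore on both the end stop and the side fence (about 3–4 N each).
3. I lowered the clip until its foot bore on the slide, then let go.

**Last checks:** The final side view shows the foot on the slide and the slide against the fence. The slide's rear and left edges moved no more than about 0.1 px from before clipping, within image noise. The top view shows the bystanders in place, and the arm is clear with wrist force near zero.

**What went wrong or disagreed:**
- **Knob slip:** My first lowering slipped at a 22 N grip with the clip at q ≈ 0.45–0.5. I carried it back open; a second try also met too much resistance, so I re-gripped with the tool leaning and swung it down with the clip. Nothing snapped, and the slide was not touched during this.
- **Estimates:** Camera and touch disagreed by about 1–2 mm in stage height and stop position; I went by touch.

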